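Dispense sample tubes from a drum and clip them into the mixer

ROBOT

A 6-joint arm with a two-finger parallel gripper is mounted at the origin on the work surface. World frame = base frame: x ahead of the robot, y to its left, z up, the work surface at z = 0. Lengths are in mm, angles in rad, forces in N, time in s.
With the tool pointing down it reaches from about 300 to 775 mm from the base axis. Payload 14.6 kg.
Tool frame: the origin (TCP) lies between the finger pads; the fingertips stand 25 mm ahead of it and the grasp point (between the pads) lies 6 mm ahead of it; z points along the fingers, y is the line along which they close (so a half turn about z gives the same grasp; the last joint's range is limited). The gripper opens to 94 mm and grips with 3 to 60 N. Pads are 16 mm wide; open, the fingers measure 119 mm over their backs; the gripper's body (75 mm by 177 mm) begins 78 mm behind the grasp point.
Start: joints at [-1.259, 0.3, 1.521, -0, 1.321, -0.067], TCP at [203.386, -511.002, 190.946] pointing down, gripper open.
Joint ranges: [-3.03, 3.03], [-0.79, 2.21], [0.23, 2.52], [-1.04, 4.18], [0, 3.07], [-2.55, 2.55]. Speed limits (rad/s): [2.22, 2.22, 2.57, 3.14, 3.14, 3.14].

INTERFACE

Orientations are given as [roll, pitch, yaw] about the fixed x, y, z axes, in that order (R = Rz(yaw) Ry(pitch) Rx(roll)).
In Python, from cell import manip gives the robot as it stands. The module is installed in compiled form; this text tells all that it offers.
- The arm moves only by the tool step_arm, never from a script. Its argument "series" is one flat list of numbers, 5 for each row, row after row: the shift along the world's x, y, z in mm, then the turn about the world's z in rad, then the closure, from 0 (fully open) to 1 (shut). In form: [dx, dy, dz, spin, jaw, dx, dy, dz, spin, jaw, ...]. A call has 1 to 20 rows; each row shifts and turns the commanded pose from where the row before left it; what a row does not reach is not made up. A row lasts 1/8 s, in which the tool goes at most 62.5 mm and 10.7 degrees, less where a joint would pass 70% of its speed; a pose out of reach is approached as far as the arm can. A call is refused whole if a number of a shift passes 62.5 or a number of a turn 0.188, either way. A call with a gripper value outside its range is refused whole. The fingers move at their own pace and stop on an object; "squeeze" is the grip in N (left out, the last holds). Time passes only in rows, so rows that do not move let the fingers close. It gives the time, the measured TCP pose, the force, the opening and the grip force at its end, in the units of the state.
- manip.read_state(): the state, without advancing time (a new reading comes with each control period).
- manip.camera(name): name is "scene" or "side" or "wrist"; returns (picture, depth): 420x560x3 uint8, blue, green, red; 420x560 float32, mm along the optical axis (not along the pixel's ray), 0 where there is no reading.
- manip.camera_info(name): a dict with "fovy" (degrees; the focal length in pixels is half the picture's height over the tangent of half this angle, whatever the lens; pixels are square), "cx", "cy" (the principal point, pixels), "eye" and "orientation" of the camera in the world. Camera axes: x right, y down, z forward; pixel columns grow to the right and rows downward; lengths in mm; the calibration is good to about 2 mm. A picture is of the moment at which its call begins: read the wrist's pose just before it. camera_info takes no time and is no camera call; for the wrist camera it gives the pose at the moment of the call.
- manip.sign_off(): hands the job in; it is judged then, once.
The state is a dict: "clock": time; "joints": joint angles; "qd": joint speeds; "effort": joint torques, N m; "eef_pos": TCP position; "eef_rot": TCP orientation; "wrist_force": force on the tool from outside, world axes, zero at the start; "moment": the same for the moment, N m; "finger_gap": finger opening in mm; "finger_force": force on a finger pad.
Only numpy, scipy, OpenCV 4.12 (cv2) and the standard library are available. Lean on these libraries where they do the work, as an engineer would, in place of code of your own. Each camera call takes 0.05 s, during which the arm holds its last target. There are 200 camera calls.

TASK

Turn the drum of the tube dispenser slowly by the pegs of its hand wheel, so that one tube rolls out into the trough, and snap that tube fully home in any free spring-clip station of the mixer, held by both pairs of jaws, before you turn out the next one. Go on until every tube from the drum is clipped in, then throw the mixer's lever over to its far side to start it. Leave everything else on the bench where it stands.

Things in the scene. Friction and masses are not known exactly. Their poses are not given: they have to be found in the camera images.
- dispenser: Tube dispenser fixed to the bench: aluminium base 300 x 140 x 10 mm, drum under its origin, ramp and catch trough towards its -x (outlet side). Origin on the bench right under the drum's axle, z up, axle along its y. White cheeks at the drum's ends: outer faces at y = +-67 mm, x = -71 to 79 mm, top 145 mm high. Grey shroud, radius 75 mm, round the drum's back and underside.
- axle (a point): Middle of the drum's axle, 105 mm above the bench, axes as the dispenser's. The drum (radius 66 mm, 118 mm long) has a 68 mm hub and eight flat radial paddles making eight pockets, open at the top and the outlet side; tubes lie in them along y. Once the paddle under a tube is some 8 to 15 degrees below level on the outlet side, the tube rolls out, down a 20 degree ramp to the trough.
- drum (a joint): Turn of the drum (rad), near 0 at the start, range -0.3 to 7; grows as the drum's top moves towards the outlet. Stays where left; about 3.5 N at a peg turns it. Angles in the dispenser's x-z plane about the axle, from -x (outlet, 0) upwards (pi/2 = straight up): paddle i and peg i, i = 0 to 7, stand at i*pi/4 - joint.
- wheel (a point): Centre of the outer face of the drum's white hand wheel (radius 70 mm), on the axle at y = +82 mm of the dispenser. Eight steel pegs, 14 mm thick, round-ended, stand out of it along +y to y = 137 mm, their centres on a radius of 58 mm about the axle, 45 degrees apart. A peg on the upper half can be held or pushed from above.
- trough (a point): Where the middle of a tube that has rolled out lies (+-5 mm along y): x = -190 mm of the dispenser, 50 mm above the bench, the tube along y. Ramp and upright stops are pairs of strips at |y| = 27 to 61 mm; between them a gap 54 mm wide, open down to the base, lets fingers that close along x pass on both sides of the tube. Stops 85 mm and side walls (|y| = 61 to 67 mm) 75 mm high.
- mixer: White tube mixer fixed to the bench: body 170 x 270 x 44 mm, its platform 58 mm high with four spring-clip stations side by side along y. Origin on the bench under its middle, z up. A tube lies along x. Each station has two pairs of sprung steel jaws, at |x| = 27 to 45 mm, tops 109 mm above the bench; between the pairs fingers have room on both sides of the tube, down to the platform.
- lever (a joint): Start lever of the mixer, on a pod beyond its -y end (rad): 0 leaning to the mixer's -x (off), 1.0 leaning to its +x (on); stays where left, about 1 N at the tip moves it.
- lever_tip (a point): Centre of the black 26 mm ball on the tip of the lever. The lever is 80 mm long from its pivot, whose axis lies along the mixer's y at mixer x = 0, y = -168 mm, 52 mm above the bench.
- clip1 (a point): Clip station 1, at y = 93 mm of the mixer: where the middle of a fully seated tube lies, on its axis, 92 mm above the bench; axes as the mixer's. Jaw tips stand 11.5 mm above this point, 21 mm apart: a tube at first rests on them, its axis about 22 mm above the point, and must be pushed straight down, some 10 to 20 N, until it snaps onto its saddle.
- clip2 (a point): Clip station 2, at y = 31 mm of the mixer: where the middle of a fully seated tube lies, on its axis, 92 mm above the bench; axes as the mixer's. Jaw tips stand 11.5 mm above this point, 21 mm apart: a tube at first rests on them, its axis about 22 mm above the point, and must be pushed straight down, some 10 to 20 N, until it snaps onto its saddle.
- clip3 (a point): Clip station 3, at y = -31 mm of the mixer: where the middle of a fully seated tube lies, on its axis, 92 mm above the bench; axes as the mixer's. Jaw tips stand 11.5 mm above this point, 21 mm apart: a tube at first rests on them, its axis about 22 mm above the point, and must be pushed straight down, some 10 to 20 N, until it snaps onto its saddle.
- clip4 (a point): Clip station 4, at y = -93 mm of the mixer: where the middle of a fully seated tube lies, on its axis, 92 mm above the bench; axes as the mixer's. Jaw tips stand 11.5 mm above this point, 21 mm apart: a tube at first rests on them, its axis about 22 mm above the point, and must be pushed straight down, some 10 to 20 N, until it snaps onto its saddle.
- tube1: White capped tube with rounded ends and a blue cap, 28 mm thick, 110 mm long, 45 g. Origin at its middle, on its axis; its own y runs along its axis towards the cap. If present it starts in the drum, in the pocket between paddles 1 and 2, so the tubes come out in the order 1, 2, 3, 4.
- tube2: White capped tube with rounded ends and a blue cap, 28 mm thick, 110 mm long, 45 g. Origin at its middle, on its axis; its own y runs along its axis towards the cap. If present it starts in the drum, in the pocket between paddles 2 and 3, so the tubes come out in the order 1, 2, 3, 4.
- tube3: White capped tube with rounded ends and a blue cap, 28 mm thick, 110 mm long, 45 g. Origin at its middle, on its axis; its own y runs along its axis towards the cap. If present it starts in the drum, in the pocket between paddles 3 and 4, so the tubes come out in the order 1, 2, 3, 4.
- tube4: White capped tube with rounded ends and a blue cap, 28 mm thick, 110 mm long, 45 g. Origin at its middle, on its axis; its own y runs along its axis towards the cap. If present it starts in the drum, in the pocket between paddles 4 and 5, so the tubes come out in the order 1, 2, 3, 4.
- tip_box: Bystander: grey open pipette-tip box, 85 x 125 x 50 mm, standing loose on the bench; origin at the centre of its underside. To be left alone.
- reagent: Bystander: white reagent bottle, 60 mm across, 120 mm tall, standing loose on the bench; origin at the centre of its underside. To be left alone.
- buffer_jar: Bystander: squat jar, 70 mm across, 90 mm tall, standing loose on the bench; origin at the centre of its underside. To be left alone.
- timer: Bystander: white bench timer, 60 x 75 x 30 mm, standing loose on the bench; origin at the centre of its underside. To be left alone.
- cold_block: Bystander: aluminium cold block with tube holes, 90 x 130 x 45 mm, standing loose on the bench; origin at the centre of its underside. To be left alone.
- beaker: Bystander: glass beaker, 72 mm across, 90 mm tall, standing loose on the bench; origin at the centre of its underside. To be left alone.
Mind the look-alikes: they are no part of the job. What is shaped like the tube1 but pink or yellow is not meant.

How it is judged (in metres and radians):
On the way, in this order (a step that is already met when the one before it is completed fails the run):
1. tube1 has been turned out of the drum, after any earlier tube was seated (horizontal distance between tube1 and dispenser above 0.12 m), for 0.1 s.
2. tube1 is snapped fully home in a clip (((z of tube1 in the frame of clip1 between -0.004 and 0.004 m and y of tube1 in the frame of clip1 between -0.006 and 0.006 m and x of tube1 in the frame of clip1 between -0.018 and 0.018 m and angle between the y axis of tube1 and the x axis of mixer, either way round below 0.12 rad) or (z of tube1 in the frame of clip2 between -0.004 and 0.004 m and y of tube1 in the frame of clip2 between -0.006 and 0.006 m and x of tube1 in the frame of clip2 between -0.018 and 0.018 m and angle between the y axis of tube1 and the x axis of mixer, either way round below 0.12 rad) or (z of tube1 in the frame of clip3 between -0.004 and 0.004 m and y of tube1 in the frame of clip3 between -0.006 and 0.006 m and x of tube1 in the frame of clip3 between -0.018 and 0.018 m and angle between the y axis of tube1 and the x axis of mixer, either way round below 0.12 rad) or (z of tube1 in the frame of clip4 between -0.004 and 0.004 m and y of tube1 in the frame of clip4 between -0.006 and 0.006 m and x of tube1 in the frame of clip4 between -0.018 and 0.018 m and angle between the y axis of tube1 and the x axis of mixer, either way round below 0.12 rad))), for 0.3 s.
3. tube2 has been turned out of the drum, after any earlier tube was seated (horizontal distance between tube2 and dispenser above 0.12 m), for 0.1 s.
4. tube2 is snapped fully home in a clip (((z of tube2 in the frame of clip1 between -0.004 and 0.004 m and y of tube2 in the frame of clip1 between -0.006 and 0.006 m and x of tube2 in the frame of clip1 between -0.018 and 0.018 m and angle between the y axis of tube2 and the x axis of mixer, either way round below 0.12 rad) or (z of tube2 in the frame of clip2 between -0.004 and 0.004 m and y of tube2 in the frame of clip2 between -0.006 and 0.006 m and x of tube2 in the frame of clip2 between -0.018 and 0.018 m and angle between the y axis of tube2 and the x axis of mixer, either way round below 0.12 rad) or (z of tube2 in the frame of clip3 between -0.004 and 0.004 m and y of tube2 in the frame of clip3 between -0.006 and 0.006 m and x of tube2 in the frame of clip3 between -0.018 and 0.018 m and angle between the y axis of tube2 and the x axis of mixer, either way round below 0.12 rad) or (z of tube2 in the frame of clip4 between -0.004 and 0.004 m and y of tube2 in the frame of clip4 between -0.006 and 0.006 m and x of tube2 in the frame of clip4 between -0.018 and 0.018 m and angle between the y axis of tube2 and the x axis of mixer, either way round below 0.12 rad))), for 0.3 s.
5. tube3 has been turned out of the drum, after any earlier tube was seated (horizontal distance between tube3 and dispenser above 0.12 m), for 0.1 s.
6. tube3 is snapped fully home in a clip (((z of tube3 in the frame of clip1 between -0.004 and 0.004 m and y of tube3 in the frame of clip1 between -0.006 and 0.006 m and x of tube3 in the frame of clip1 between -0.018 and 0.018 m and angle between the y axis of tube3 and the x axis of mixer, either way round below 0.12 rad) or (z of tube3 in the frame of clip2 between -0.004 and 0.004 m and y of tube3 in the frame of clip2 between -0.006 and 0.006 m and x of tube3 in the frame of clip2 between -0.018 and 0.018 m and angle between the y axis of tube3 and the x axis of mixer, either way round below 0.12 rad) or (z of tube3 in the frame of clip3 between -0.004 and 0.004 m and y of tube3 in the frame of clip3 between -0.006 and 0.006 m and x of tube3 in the frame of clip3 between -0.018 and 0.018 m and angle between the y axis of tube3 and the x axis of mixer, either way round below 0.12 rad) or (z of tube3 in the frame of clip4 between -0.004 and 0.004 m and y of tube3 in the frame of clip4 between -0.006 and 0.006 m and x of tube3 in the frame of clip4 between -0.018 and 0.018 m and angle between the y axis of tube3 and the x axis of mixer, either way round below 0.12 rad))), for 0.3 s.
7. tube4 has been turned out of the drum, after any earlier tube was seated (horizontal distance between tube4 and dispenser above 0.12 m), for 0.1 s.
8. tube4 is snapped fully home in a clip (((z of tube4 in the frame of clip1 between -0.004 and 0.004 m and y of tube4 in the frame of clip1 between -0.006 and 0.006 m and x of tube4 in the frame of clip1 between -0.018 and 0.018 m and angle between the y axis of tube4 and the x axis of mixer, either way round below 0.12 rad) or (z of tube4 in the frame of clip2 between -0.004 and 0.004 m and y of tube4 in the frame of clip2 between -0.006 and 0.006 m and x of tube4 in the frame of clip2 between -0.018 and 0.018 m and angle between the y axis of tube4 and the x axis of mixer, either way round below 0.12 rad) or (z of tube4 in the frame of clip3 between -0.004 and 0.004 m and y of tube4 in the frame of clip3 between -0.006 and 0.006 m and x of tube4 in the frame of clip3 between -0.018 and 0.018 m and angle between the y axis of tube4 and the x axis of mixer, either way round below 0.12 rad) or (z of tube4 in the frame of clip4 between -0.004 and 0.004 m and y of tube4 in the frame of clip4 between -0.006 and 0.006 m and x of tube4 in the frame of clip4 between -0.018 and 0.018 m and angle between the y axis of tube4 and the x axis of mixer, either way round below 0.12 rad))), for 0.3 s.
9. the mixer lever is thrown, after the last tube is in (value of joint lever above 0.8 rad), for 0.2 s.
At the end, for the whole second after the job is handed in: Every tube that was in the drum lies in a clip station, axis within 4 mm of its seated height and 6 mm sideways, within 18 mm of the middle lengthwise and 0.12 rad of straight, either way round; the lever is past 0.8 rad (((z of tube1 in the frame of clip1 between -0.004 and 0.004 m and y of tube1 in the frame of clip1 between -0.006 and 0.006 m and x of tube1 in the frame of clip1 between -0.018 and 0.018 m and angle between the y axis of tube1 and the x axis of mixer, either way round below 0.12 rad) or (z of tube1 in the frame of clip2 between -0.004 and 0.004 m and y of tube1 in the frame of clip2 between -0.006 and 0.006 m and x of tube1 in the frame of clip2 between -0.018 and 0.018 m and angle between the y axis of tube1 and the x axis of mixer, either way round below 0.12 rad) or (z of tube1 in the frame of clip3 between -0.004 and 0.004 m and y of tube1 in the frame of clip3 between -0.006 and 0.006 m and x of tube1 in the frame of clip3 between -0.018 and 0.018 m and angle between the y axis of tube1 and the x axis of mixer, either way round below 0.12 rad) or (z of tube1 in the frame of clip4 between -0.004 and 0.004 m and y of tube1 in the frame of clip4 between -0.006 and 0.006 m and x of tube1 in the frame of clip4 between -0.018 and 0.018 m and angle between the y axis of tube1 and the x axis of mixer, either way round below 0.12 rad)) and ((z of tube2 in the frame of clip1 between -0.004 and 0.004 m and y of tube2 in the frame of clip1 between -0.006 and 0.006 m and x of tube2 in the frame of clip1 between -0.018 and 0.018 m and angle between the y axis of tube2 and the x axis of mixer, either way round below 0.12 rad) or (z of tube2 in the frame of clip2 between -0.004 and 0.004 m and y of tube2 in the frame of clip2 between -0.006 and 0.006 m and x of tube2 in the frame of clip2 between -0.018 and 0.018 m and angle between the y axis of tube2 and the x axis of mixer, either way round below 0.12 rad) or (z of tube2 in the frame of clip3 between -0.004 and 0.004 m and y of tube2 in the frame of clip3 between -0.006 and 0.006 m and x of tube2 in the frame of clip3 between -0.018 and 0.018 m and angle between the y axis of tube2 and the x axis of mixer, either way round below 0.12 rad) or (z of tube2 in the frame of clip4 between -0.004 and 0.004 m and y of tube2 in the frame of clip4 between -0.006 and 0.006 m and x of tube2 in the frame of clip4 between -0.018 and 0.018 m and angle between the y axis of tube2 and the x axis of mixer, either way round below 0.12 rad)) and ((z of tube3 in the frame of clip1 between -0.004 and 0.004 m and y of tube3 in the frame of clip1 between -0.006 and 0.006 m and x of tube3 in the frame of clip1 between -0.018 and 0.018 m and angle between the y axis of tube3 and the x axis of mixer, either way round below 0.12 rad) or (z of tube3 in the frame of clip2 between -0.004 and 0.004 m and y of tube3 in the frame of clip2 between -0.006 and 0.006 m and x of tube3 in the frame of clip2 between -0.018 and 0.018 m and angle between the y axis of tube3 and the x axis of mixer, either way round below 0.12 rad) or (z of tube3 in the frame of clip3 between -0.004 and 0.004 m and y of tube3 in the frame of clip3 between -0.006 and 0.006 m and x of tube3 in the frame of clip3 between -0.018 and 0.018 m and angle between the y axis of tube3 and the x axis of mixer, either way round below 0.12 rad) or (z of tube3 in the frame of clip4 between -0.004 and 0.004 m and y of tube3 in the frame of clip4 between -0.006 and 0.006 m and x of tube3 in the frame of clip4 between -0.018 and 0.018 m and angle between the y axis of tube3 and the x axis of mixer, either way round below 0.12 rad)) and ((z of tube4 in the frame of clip1 between -0.004 and 0.004 m and y of tube4 in the frame of clip1 between -0.006 and 0.006 m and x of tube4 in the frame of clip1 between -0.018 and 0.018 m and angle between the y axis of tube4 and the x axis of mixer, either way round below 0.12 rad) or (z of tube4 in the frame of clip2 between -0.004 and 0.004 m and y of tube4 in the frame of clip2 between -0.006 and 0.006 m and x of tube4 in the frame of clip2 between -0.018 and 0.018 m and angle between the y axis of tube4 and the x axis of mixer, either way round below 0.12 rad) or (z of tube4 in the frame of clip3 between -0.004 and 0.004 m and y of tube4 in the frame of clip3 between -0.006 and 0.006 m and x of tube4 in the frame of clip3 between -0.018 and 0.018 m and angle between the y axis of tube4 and the x axis of mixer, either way round below 0.12 rad) or (z of tube4 in the frame of clip4 between -0.004 and 0.004 m and y of tube4 in the frame of clip4 between -0.006 and 0.006 m and x of tube4 in the frame of clip4 between -0.018 and 0.018 m and angle between the y axis of tube4 and the x axis of mixer, either way round below 0.12 rad)) and value of joint lever above 0.8 rad); the robot touches nothing.
It fails at once if the drum is spun faster than 3 rad/s (velocity of joint drum above 3 rad/s).
It fails at once if a bystander is shifted more than 5 cm (distance of any of tip_box, reagent, buffer_jar, timer, cold_block, beaker from where it was at the start of the episode above 0.05 m).
Of tube1, tube2, tube3, tube4 only 3 to 4 are there at a start; the rules pass over those that are not, and their reading is None.
At some moment in a run one of tube1, tube2, tube3, tube4 may be knocked a few centimetres aside while the robot is not near it.
Once in a run the grip may slacken for a moment while it holds something.
It also fails if it takes over 210 s, if anything falls off the work surface, if the arm or the gripper's body presses on something with over 40 N, if the wrist force passes 120 N, or if a joint passes its speed limit or range.

## Working session

There is one attempt and no reset: what is moved stays moved. The work goes in short steps, Python scripts to look and compute and a tool call to move; the robot and the scene stay as the last step left them, time stands still between calls to the robot, and variables do not carry over. Pictures are saved under pics/ and viewed, at most 14 in all, crops included, and the job is handed in when it is done.

Besides the shell and the picture viewer there is one more tool, called after ">>>" as name(argument=value, ...) on one line, values as JSON. step_arm: Moves the arm, as the interface text tells. Its arguments: {"type":"object","properties":{"series":{"type":"array"},"squeeze":{"type":"number"}},"required":["series"]}

```bash
mkdir -p pics; cat > h.py <<'E'
import numpy as np, cv2
from cell import manip
from scipy.spatial.transform import Rotation as R
def cam(n):
    i=manip.camera_info(n); p,d=manip.camera(n); return p,d,i
def rot(i):
    o=np.array(i['orientation'],float)
    return o if o.shape==(3,3) else (R.from_euler('xyz',o).as_matrix() if o.size==3 else R.from_quat(o).as_matrix())
def f(i): return 210/np.tan(np.radians(i['fovy'])/2)
def pts(d,i):
    v,u=np.mgrid[0:420,0:560]; F=f(i)
    P=np.stack([(u-i['cx'])*d/F,(v-i['cy'])*d/F,d],-1)
    return P@rot(i).T+np.array(i['eye'])
def proj(X,i):
    c=(np.atleast_2d(X)-np.array(i['eye']))@rot(i); return c[:,:2]/c[:,2:]*f(i)+[i['cx'],i['cy']]
def ray(u,v,z,i):
    r=rot(i)@np.array([(u-i['cx'])/f(i),(v-i['cy'])/f(i),1]); e=np.array(i['eye']); return e+r*(z-e[2])/r[2]
E
python3 - <<'E'
from h import *
print(manip.read_state())
for n in ('scene','side','wrist'):
    p,d,i=cam(n); print(n,i); cv2.imwrite(f'pics/{n}0.png',p); np.savez(f'{n}0.npz',p=p,d=d)
E
```

```text
{'clock': 0.0, 'joints': array([-1.25860822e+00,  3.00463433e-01,  1.52156405e+00, -9.99240286e-06,
        1.32071835e+00, -6.66092236e-02]), 'qd': array([-0.00255015,  0.00115656,  0.00078724, -0.0011242 , -0.00193568,
        0.00010971]), 'effort': array([-1.03034567e-03, -5.31807625e+01, -3.52737200e+01,  7.06864544e-02,
        2.42740806e-02, -8.43264411e-05]), 'eef_pos': array([ 203.2963355 , -510.74964442,  190.3977565 ]), 'eef_rot': array([-3.14044139e+00, -6.70981840e-05,  3.78799773e-01]), 'wrist_force': array([ 0.1108454 , -0.69223245,  0.43759975]), 'moment': array([0.05407719, 0.00239372, 0.00134489]), 'finger_force': 0.0, 'finger_gap': 94.28953840735703}
scene {'fovy': 44.24176379556393, 'cx': 278.92328876059514, 'cy': 210.8050019026345, 'eye': array([1310.93277666,  863.30987881,  801.51605866]), 'orientation': array([-2.12762579, -0.01149599,  2.40048488])}
side {'fovy': 48.13708290766449, 'cx': 283.46202853352236, 'cy': 207.1615519038663, 'eye': array([-288.08059381,  825.45824564,  793.81397155]), 'orientation': array([-2.10271822, -0.00827743, -2.29200035])}
wrist {'fovy': 67.95971509782932, 'cx': 280.639754524486, 'cy': 204.49025791940866, 'eye': array([ 267.2553664 , -485.60618478,  384.18537094]), 'orientation': array([ 2.89994671e+00,  7.35989703e-04, -1.19190259e+00])}
```

View pics/scene0.png

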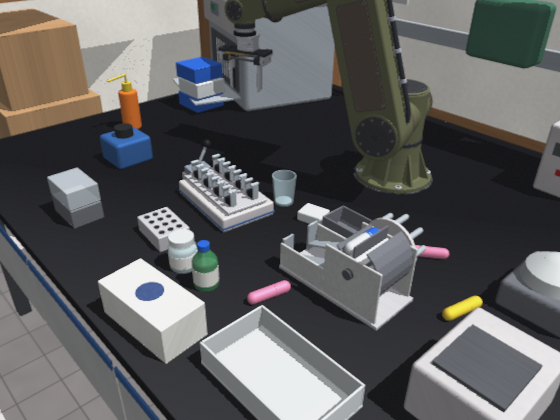

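View pics/side0.png

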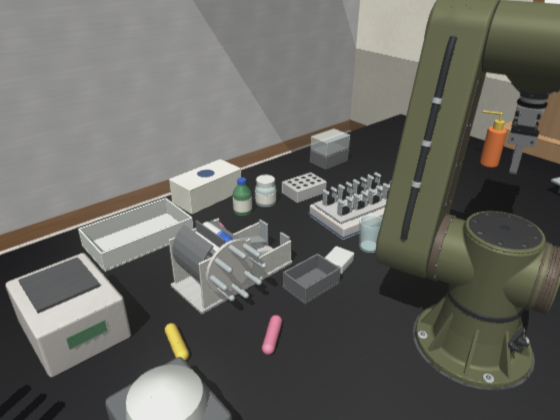

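The scene view shows the dispenser near (350,265), with its wheel and pegs on the robot side at (395,235) and its trough towards (300,245). The mixer is at (225,195), with its lever at (205,150). The beaker stands between them at (284,187). I'll build a top-down height map from the depth images.

```bash
python3 - <<'E'
from h import *
S=2 # mm/px
x0,y0=150,-450
H=np.zeros((500,400)) ; C=np.zeros((500,400,3),np.uint8)
for n in ('side','scene'):
    z=np.load(n+'0.npz'); i=manip.camera_info(n); P=pts(z['d'],i).reshape(-1,3); c=z['p'].reshape(-1,3)
    m=(z['d'].ravel()>0)&(P[:,2]>-5)&(P[:,2]<165)
    q=((P[m]-[x0,y0,0])/S).astype(int); ok=(q[:,0]>=0)&(q[:,0]<400)&(q[:,1]>=0)&(q[:,1]<500)
    for (a,b,_),h,cc in zip(q[ok],P[m][ok][:,2],c[m][ok]):
        if h>H[b,a]: H[b,a]=h; C[b,a]=cc
np.savez('top.npz',H=H,C=C)
v=cv2.applyColorMap(np.clip(H*1.6,0,255).astype(np.uint8),cv2.COLORMAP_JET)
v=np.hstack([v,C])[::-1].copy()
for k in range(0,500,50): cv2.putText(v,str(y0+2*k),(0,499-k),0,.35,(255,255,255),1)
for k in range(0,400,50): cv2.putText(v,str(x0+2*k),(k,498),0,.3,(255,255,255),1)
cv2.imwrite('pics/top.png',v)
E
```

```text
(no output)
```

View pics/top.png

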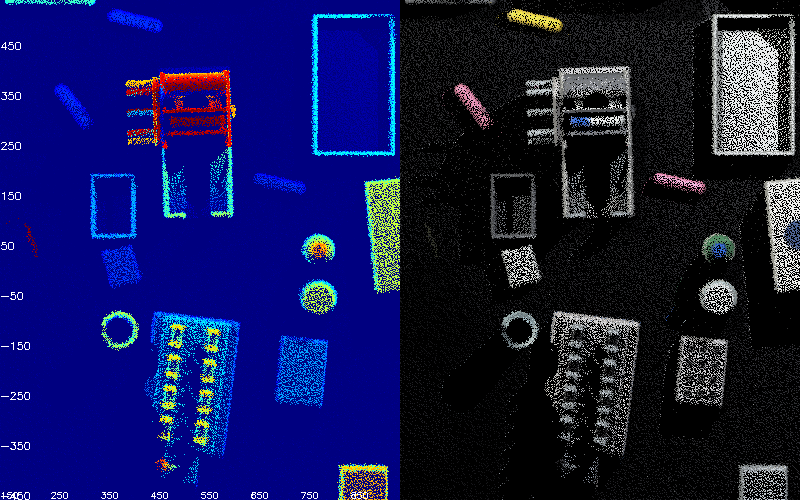

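The top-down map shows the dispenser with its axle near (535,320), outlet towards −y and wheel towards −x. The mixer is around (535,−230), turned about −0.1 rad, with its lever ball near (475,−385). Next I'll fit both poses.

```bash
python3 - <<'E'
from h import *
A=[]
for n in ('side','scene'):
    z=np.load(n+'0.npz'); i=manip.camera_info(n); P=pts(z['d'],i)[z['d']>0]; A.append(P)
P=np.vstack(A)
def box(P,x,y,z): return P[(P[:,0]>x[0])&(P[:,0]<x[1])&(P[:,1]>y[0])&(P[:,1]<y[1])&(P[:,2]>z[0])&(P[:,2]<z[1])]
# mixer jaw tops, platform, per camera
for k,a in zip(('side','scene','both'),A+[P]):
    m=box(a,(440,640),(-360,-80),(101,114)); print(k,'jaws',len(m),cv2.minAreaRect(m[:,:2].astype(np.float32)))
    m=box(a,(440,640),(-400,-60),(50,62)); print('plat',len(m),cv2.minAreaRect(m[:,:2].astype(np.float32)))
    m=box(a,(440,620),(98,420),(60,150)); r=cv2.minAreaRect(box(a,(463,640),(90,235),(60,90))[:,:2].astype(np.float32)); print('trough walls',r)
    m=box(a,(463,640),(300,420),(132,150)); print('cheeks',m.min(0),m.max(0), cv2.minAreaRect(m[:,:2].astype(np.float32)))
    b=box(a,(440,500),(-420,-350),(90,150));print('lever',len(b), b.mean(0) if len(b) else '',b[:,2].max() if len(b) else '')
    g=box(a,(400,452),(230,400),(15,180)); 
    h,e=np.histogram(g[:,1],bins=np.arange(240,400,6)); print('pegs',list(zip(e.astype(int),h,[round(g[(g[:,1]>=q)&(g[:,1]<q+6),2].max(initial=0)) for q in e[:-1]])), g[:,0].min())
E
```

```text
side jaws 255 ((527.2115478515625, -215.71688842773438), (228.4699249267578, 102.47614288330078), 82.91242218017578)
plat 776 ((514.0319213867188, -230.24404907226562), (299.0307312011719, 131.15072631835938), 78.32290649414062)
trough walls ((543.7698364257812, 172.44143676757812), (138.25144958496094, 113.05292510986328), 0.032919466495513916)
cheeks [463.17530739 327.014971   132.02586296] [608.33494658 409.23071923 149.98881809] ((534.8714599609375, 367.51885986328125), (145.28477478027344, 80.35990142822266), 1.403622031211853)
lever 0  
pegs [(np.int64(240), np.int64(0), 0), (np.int64(246), np.int64(0), 0), (np.int64(252), np.int64(0), 0), (np.int64(258), np.int64(12), 111), (np.int64(264), np.int64(39), 114), (np.int64(270), np.int64(41), 111), (np.int64(276), np.int64(35), 152), (np.int64(282), np.int64(100), 154), (np.int64(288), np.int64(59), 151), (np.int64(294), np.int64(0), 0), (np.int64(300), np.int64(0), 0), (np.int64(306), np.int64(0), 0), (np.int64(312), np.int64(3), 50), (np.int64(318), np.int64(52), 168), (np.int64(324), np.int64(117), 170), (np.int64(330), np.int6
[... 2739 characters left out ...]
nt64(46), 156), (np.int64(282), np.int64(123), 156), (np.int64(288), np.int64(64), 154), (np.int64(294), np.int64(0), 0), (np.int64(300), np.int64(0), 0), (np.int64(306), np.int64(0), 0), (np.int64(312), np.int64(3), 50), (np.int64(318), np.int64(70), 172), (np.int64(324), np.int64(163), 173), (np.int64(330), np.int64(51), 172), (np.int64(336), np.int64(0), 0), (np.int64(342), np.int64(0), 0), (np.int64(348), np.int64(0), 0), (np.int64(354), np.int64(10), 151), (np.int64(360), np.int64(85), 155), (np.int64(366), np.int64(176), 156), (np.int64(372), np.int64(34), 150), (np.int64(378), np.int64(62), 113), (np.int64(384), np.int64(97), 111), (np.int64(390), np.int64(1), 106)] 401.64601155112325
```

>>> step_arm(series=[10, 10, 60, 0, 0, 27, 24, 6, -0.04, 0, 27, 24, 6, -0.04, 0, 27, 24, 6, -0.04, 0, 27, 24, 6, -0.04, 0, 27, 24, 6, -0.04, 0, 27, 24, 6, -0.04, 0, 27, 24, 6, -0.04, 0, 27, 24, 6, -0.04, 0, 27, 24, 6, -0.04, 0, 27, 24, 6, -0.04, 0, 27, 24, 6, -0.04, 0, 18, 16, 4, -0.057, 0, 0, 0, 0, 0, 0, 0, 0, 0, 0, 0], squeeze=30)

```text
clock: 2.02
eef_pos: [527.9, -221.4, 320.6]
eef_rot: [-3.142, 0.001, -0.117]
wrist_force: [-0.7, -0.2, 0.7]
finger_gap: 93.8
finger_force: 0.0
```

```bash
python3 - <<'E'
from h import *
s=manip.read_state(); print(s['clock'],s['eef_pos'],s['eef_rot'])
p,d,i=cam('wrist'); cv2.imwrite('pics/w1.png',p); np.savez('w1.npz',p=p,d=d,e=i['eye'],o=i['orientation'])
P=pts(d,i); 
m=(d>0)&(P[...,2]>104)&(P[...,2]<114)&(abs(P[...,0]-530)<90)&(abs(P[...,1]+220)<150)
q=P[m]; r=cv2.minAreaRect(q[:,:2].astype(np.float32)); print(r,np.median(q[:,2]))
n,l,st,c=cv2.connectedComponentsWithStats(m.astype(np.uint8))
C=[]
for k in range(1,n):
    if st[k,4]>15:
        a=P[l==k]; C.append(a.mean(0)); print(st[k,4],a.mean(0).round(1))
E
```

```text
2.025 [ 527.90171621 -221.42570791  320.60069006] [-3.14152907e+00  6.34101067e-04 -1.17412973e-01]
((529.6643676757812, -219.71728515625), (228.5301513671875, 99.34567260742188), 83.0626220703125) 107.26772061746539
156 [ 578.7 -117.2  107.3]
158 [ 575.  -148.1  107.2]
158 [ 571.3 -178.3  107.2]
155 [ 567.4 -209.2  107.1]
158 [ 563.9 -239.3  107.1]
159 [ 559.5 -270.5  107.1]
155 [ 556.2 -300.4  107.2]
163 [ 552.6 -331.4  107.1]
140 [ 507.7 -108.4  107.1]
142 [ 503.8 -139.8  107.1]
140 [ 500.2 -169.6  107.1]
138 [ 496.7 -200.6  107.1]
136 [ 492.9 -230.8  107.1]
140 [ 489.1 -261.6  107. ]
140 [ 485.2 -291.7  107.1]
142 [ 481.4 -322.7  107.1]
```

View pics/w1.png

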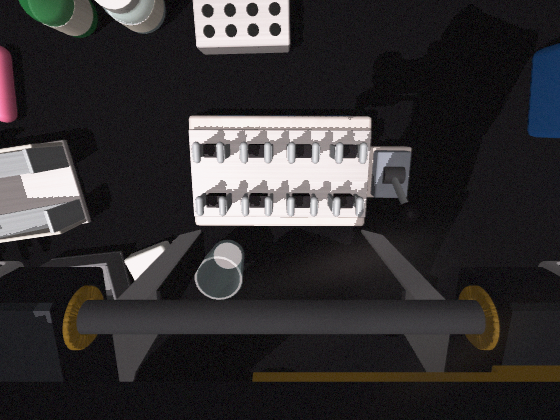

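The wrist view shows the mixer at (280,170), its four clip stations empty and its lever at (400,190). Fitted centre is (530.1,−220.0), yaw −0.1215. Now over to the dispenser.

>>> step_arm(series=[-6, 34, 0, 0.007, 0, -6, 34, 0, 0.007, 0, -6, 34, 0, 0.007, 0, -6, 34, 0, 0.007, 0, -6, 34, 0, 0.007, 0, -6, 34, 0, 0.007, 0, -6, 34, 0, 0.007, 0, -6, 34, 0, 0.007, 0, -6, 34, 0, 0.007, 0, -6, 34, 0, 0.007, 0, -6, 34, 0, 0.007, 0, -6, 34, 0, 0.007, 0, -6, 34, 0, 0.007, 0, -6, 34, 0, 0.007, 0, -6, 34, 0, 0.007, 0, -8, 36, 0, 0.012, 0, 0, 0, 0, 0, 0.65, 0, 0, 0, 0, 0.65])

```text
clock: 4.32
eef_pos: [430.7, 324.1, 320.9]
eef_rot: [3.141, -0.0, -0.002]
wrist_force: [0.1, -0.6, -0.5]
finger_gap: 77.5
finger_force: 0.0
```

```bash
python3 - <<'E'
from h import *
s=manip.read_state(); print(s['clock'],s['eef_pos'],s['eef_rot'],s['finger_gap'])
p,d,i=cam('wrist'); cv2.imwrite('pics/w2.png',p); np.savez('w2.npz',p=p,d=d,e=i['eye'],o=i['orientation'])
P=pts(d,i)
def sel(x,y,z): 
    m=(d>0)
    for k,r in enumerate((x,y,z)): m&=(P[...,k]>r[0])&(P[...,k]<r[1])
    return P[m]
w=sel((440,640),(100,240),(68,82)); print('walls',cv2.minAreaRect(w[:,:2].astype(np.float32)))
for a,b in ((470,490),(600,630)):
    q=w[(w[:,0]>a)&(w[:,0]<b)]
    if len(q): print(a,len(q),np.polyfit(q[:,1],q[:,0],1),q.mean(0),q[:,0].min(),q[:,0].max())
c=sel((440,640),(240,420),(138,150)); print('cheek',cv2.minAreaRect(c[:,:2].astype(np.float32)))
for a,b in ((465,500),(590,640)):
    q=c[(c[:,0]>a)&(c[:,0]<b)]
    if len(q): print(a,len(q),np.polyfit(q[:,1],q[:,0],1),q.min(0),q.max(0))
t=sel((400,455),(240,420),(90,180))
g=t[t[:,2]>158]; print('top peg',g.mean(0),g[:,0].min(),g[:,1].min(),g[:,1].max(),g[:,2].max())
E
```

```text
4.325 [430.65349835 324.07588195 320.90867972] [ 3.14135322e+00 -2.48093621e-07 -1.70446744e-03] 77.54029513179832
walls ((546.9708251953125, 179.0950927734375), (133.95718383789062, 125.76136016845703), 1.729711890220642)
470 454 [-1.69586504e-02  4.86658651e+02] [483.58164726 181.44155685  74.20827774] 478.5884636575399 489.51342900350147
600 654 [-2.85224811e-02  6.14473627e+02] [609.32326685 180.57193972  73.83269111] 600.1059263507993 615.1029908079996
cheek ((524.4495849609375, 330.02423095703125), (170.72402954101562, 149.2262725830078), 1.529266357421875)
465 1137 [-1.19551357e-02  4.85380844e+02] [465.03684792 254.21968646 138.0202144 ] [499.21882586 403.30078656 149.99017762]
590 1137 [-3.11418993e-02  6.13280953e+02] [590.04085532 257.62725199 138.00227848] [611.45777356 406.800897   149.98203863]
top peg [431.94691282 324.16517117 168.3767346 ] 406.9352981888462 317.60052703923157 331.3263086979759 172.38901527191103
```

View pics/w2.png

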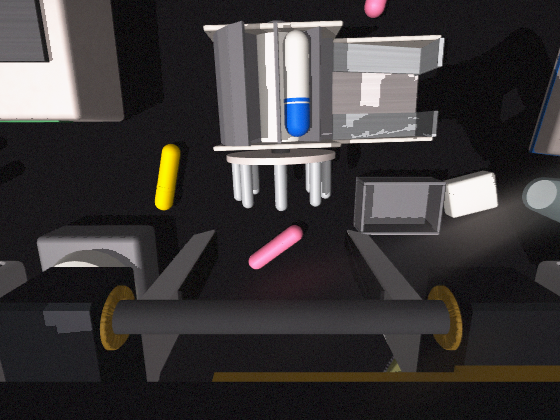

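The wrist view shows the wheel and pegs at (280,180), a white tube with a blue cap in the upper outlet pocket at (297,85), and the empty trough at (385,90). The pink tube at (275,247) and the yellow one at (168,175) are decoys. Fitted axle is (543,326.5), with dispenser x along (−0.026,1). I'll straddle peg 3.

>>> step_arm(series=[0, 10, -15, 0.006, 0.76, 0, 10, -15, 0.006, 0.76, 0, 10, -15, 0.006, 0.76, 0, 10, -15, 0.006, 0.76, 0, 0, 0, 0.004, 0.76, 0, 0, 0, 0, 0.76, 0, 0, -5, 0, 0.76, 0, 0, -15, 0, 0.76, 0, 0, -15, 0, 0.76, 0, 0, -15, 0, 0.76, 0, 0, 0, 0, 0.76])

```text
clock: 5.75
eef_pos: [430.0, 364.7, 209.4]
eef_rot: [3.14, 0.002, 0.027]
wrist_force: [-0.5, 0.5, -0.1]
finger_gap: 22.6
finger_force: 0.0
```

>>> step_arm(series=[0, 0, -15, 0, 0.76, 0, 0, -15, 0, 0.76, 0, 0, -14, 0, 0.76, 0, 0, -6, 0, 0.76, 0, -4.3, 0, 0, 0.76, 0, -3.7, 3.4, 0, 0.76, 0, -4, 3.1, 0, 0.76, 0, -4.3, 2.7, 0, 0.76, 0, -4.5, 2.4, 0, 0.76, 0, -4.7, 1.9, 0, 0.76, 0, -4.8, 1.5, 0, 0.76, 0, -4.9, 1.1, 0, 0.76, 0, -5, 0.7, 0, 0.76, 0, -5.1, 0.2, 0, 0.76, 0, -5.1, -0.2, 0, 0.76, 0, -5, -0.7, 0, 0.76, 0, 0, 0, 0, 0.76, 0, 0, 0, 0, 0.76])

```text
clock: 8.0
eef_pos: [430.4, 309.6, 177.0]
eef_rot: [-3.142, 0.0, 0.027]
wrist_force: [0.1, -0.5, 1.0]
finger_gap: 22.4
finger_force: 0.0
```

```bash
cat >> h.py <<'E'
def tubes(n='scene',name=None,lo=(380,-420),hi=(700,450)):
    """blue-cap centroids (cloud) and white tube points; returns info for caps"""
    p,d,i=cam(n); P=pts(d,i)
    if name: cv2.imwrite(f'pics/{name}.png',p); np.savez(name+'.npz',p=p,d=d)
    b,g,r=[p[...,k].astype(int) for k in range(3)]
    m=(b>110)&(b-r>60)&(b-g>50)&(d>0)&(P[...,0]>lo[0])&(P[...,0]<hi[0])&(P[...,1]>lo[1])&(P[...,1]<hi[1])
    k,l,st,c=cv2.connectedComponentsWithStats(m.astype(np.uint8))
    for j in range(1,k):
        if st[j,4]>8: print(n,'cap',st[j,4],c[j].round(),'mean',P[l==j].mean(0).round(1),'zmax',P[l==j][:,2].max().round(1))
    return p,d,i,P
E
python3 - <<'E'
from h import *
p,d,i,P=tubes('scene','s1')
tubes('side','sd1')
cv2.imwrite('pics/s1c.png',cv2.resize(p[160:330,240:460],None,fx=3,fy=3))
E
```

```text
scene cap 70 [372. 231.] mean [514.9 308.9 163.3] zmax 173.9
scene cap 9 [209. 244.] mean [ 6.875e+02 -8.050e+01  2.000e-01] zmax 2.9
side cap 67 [224. 236.] mean [508.9 308.4 159.2] zmax 162.6
```

View pics/s1c.png

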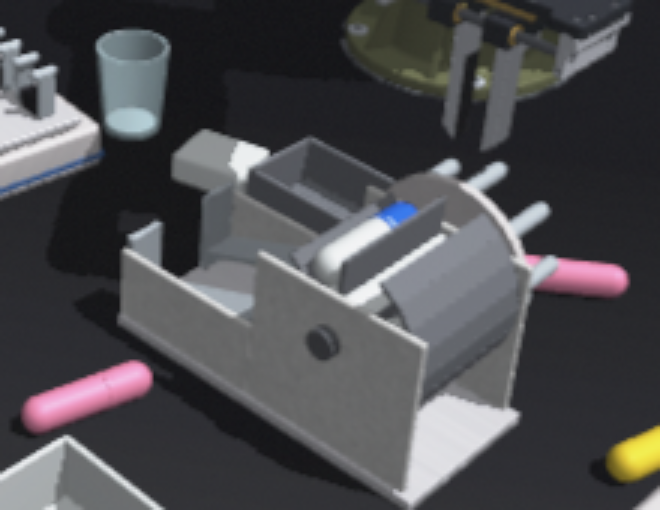

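```bash
python3 - <<'E'
from h import *
i=manip.camera_info('scene')
for X in ([430,310,152],[430,310,177],[431,324,163],[410,324,163],[431,304,160],[410,282.6,146],[410,309,160]): print(X,proj(X,i), (proj(X,i)-[240,160])*3)
z=np.load('s1.npz'); P=pts(z['d'],i); 
for u,v in ((240+480//3,160+110//3),(240+500//3,160+120//3),(240+490//3,160+178//3),(240+445//3,160+168//3),(240+535//3,160+215//3)): print(u,v,P[v,u])
P=P[z['d']>0]; g=P[(P[:,0]>400)&(P[:,0]<452)&(P[:,1]>230)&(P[:,1]<400)&(P[:,2]>60)&(P[:,2]<240)]
h,e=np.histogram(g[:,1],bins=np.arange(240,400,6)); print([(int(q),int(k),round(g[(g[:,1]>=q)&(g[:,1]<q+6),2].max(initial=0))) for q,k in zip(e,h)])
E
```

```text
[430, 310, 152] [[395.02669617 221.17856868]] [[465.08008852 183.53570605]]
[430, 310, 177] [[396.44868605 212.02749665]] [[469.34605814 156.08248994]]
[431, 324, 163] [[400.37713463 219.80776149]] [[481.13140389 179.42328446]]
[410, 324, 163] [[405.84903934 216.53801087]] [[497.54711802 169.61403262]]
[431, 304, 160] [[393.10106289 217.37548001]] [[459.30318868 172.12644002]]
[410, 282.6, 146] [[390.41946542 215.54163547]] [[451.25839626 166.6249064 ]]
[410, 309, 160] [[400.33957355 215.02726494]] [[481.01872066 165.08179481]]
400 196 [102.67156059 108.12017461   4.84103946]
406 200 [434.10924403 331.94905096 220.43070487]
403 219 [427.61365443 328.33545358 165.84795216]
388 216 [426.25863688 286.73245655 153.53110694]
418 231 [418.89513368 366.17929053 148.09273089]
[(240, 0, 0), (246, 0, 0), (252, 0, 0), (258, 0, 0), (264, 0, 0), (270, 0, 0), (276, 9, 157), (282, 33, 238), (288, 54, 239), (294, 98, 240), (300, 0, 0), (306, 0, 0), (312, 1, 168), (318, 44, 237), (324, 90, 239), (330, 79, 239), (336, 0, 0), (342, 0, 0), (348, 0, 0), (354, 2, 151), (360, 30, 154), (366, 52, 155), (372, 6, 112), (378, 25, 113), (384, 30, 112), (390, 0, 0)]
```

```bash
python3 - <<'E'
from h import *
s=manip.read_state(); print(s['eef_pos'],s['joints'],manip.camera_info('wrist'))
for n,f in (('scene','s1'),('side','sd1')):
    z=np.load(f+'.npz'); i=manip.camera_info(n); P=pts(z['d'],i)[z['d']>0]
    for y in ((280,301),(318,340)):
        g=P[(P[:,0]>415)&(P[:,0]<450)&(P[:,1]>y[0])&(P[:,1]<y[1])&(P[:,2]>175)&(P[:,2]<300)]
        h,e=np.histogram(g[:,2],bins=np.arange(175,260,5)); print(n,y,list(zip(e.astype(int),h)),g[:,0].min(initial=999),g[:,0].max(initial=0))
E
```

```text
[430.38619406 309.73150651 177.02956466] [5.54716772e-01 2.67793250e-01 1.59530552e+00 6.03438047e-06
 1.27846483e+00 2.09858801e+00] {'fovy': 67.95971509782932, 'cx': 280.639754524486, 'cy': 204.49025791940866, 'eye': array([499.16038041, 311.23679123, 370.76263849]), 'orientation': array([ 2.89989581e+00,  2.12629428e-04, -1.54376553e+00])}
scene (280, 301) [(np.int64(175), np.int64(0)), (np.int64(180), np.int64(0)), (np.int64(185), np.int64(0)), (np.int64(190), np.int64(7)), (np.int64(195), np.int64(13)), (np.int64(200), np.int64(17)), (np.int64(205), np.int64(13)), (np.int64(210), np.int64(18)), (np.int64(215), np.int64(18)), (np.int64(220), np.int64(17)), (np.int64(225), np.int64(17)), (np.int64(230), np.int64(17)), (np.int64(235), np.int64(17)), (np.int64(240), np.int64(17)), (np.int64(245), np.int64(15)), (np.int64(250), np.int64(21))] 416.80362533666744 448.3145177231394
scene (318, 340) [(np.int64(175), np.int64(0)), (np.int64(180), np.int64(0)), (np.int64(185), np.int64(0)), (np.int64(190), np.int64(2)), (np.int64(195), np.int64(6)), (np.int64(200), np.int64(15)), (np.int64
[... 731 characters left out ...]
64(235), np.int64(20)), (np.int64(240), np.int64(20)), (np.int64(245), np.int64(18)), (np.int64(250), np.int64(20))] 417.0437900379311 439.88746881700115
side (318, 340) [(np.int64(175), np.int64(0)), (np.int64(180), np.int64(0)), (np.int64(185), np.int64(1)), (np.int64(190), np.int64(2)), (np.int64(195), np.int64(11)), (np.int64(200), np.int64(16)), (np.int64(205), np.int64(18)), (np.int64(210), np.int64(16)), (np.int64(215), np.int64(15)), (np.int64(220), np.int64(18)), (np.int64(225), np.int64(19)), (np.int64(230), np.int64(17)), (np.int64(235), np.int64(17)), (np.int64(240), np.int64(16)), (np.int64(245), np.int64(18)), (np.int64(250), np.int64(18))] 416.01130100746263 439.47282202905217
```

```bash
python3 - <<'E'
from h import *
for n in ('scene','side'):
    z=np.load(n+'0.npz'); i=manip.camera_info(n); P=pts(z['d'],i)[z['d']>0]
    g=P[(abs(P[:,0]-203)<75)&(abs(P[:,1]+511)<75)&(P[:,2]>120)&(P[:,2]<300)]
    h,e=np.histogram(g[:,2],bins=np.arange(120,260,5)); print(n,list(zip(e.astype(int),h)))
# wrist view of fingers at present and at w2: nearest depth of fingers
p,d,i=cam('wrist'); P=pts(d,i); cv2.imwrite('pics/w3.png',p)
g=P[(d>0)&(abs(P[...,0]-430)<20)&(abs(P[...,1]-310)<35)&(P[...,2]>120)]
h,e=np.histogram(g[:,2],bins=np.arange(120,300,10)); print(list(zip(e.astype(int),h)))
E
```

```text
scene [(np.int64(120), np.int64(0)), (np.int64(125), np.int64(0)), (np.int64(130), np.int64(0)), (np.int64(135), np.int64(0)), (np.int64(140), np.int64(0)), (np.int64(145), np.int64(0)), (np.int64(150), np.int64(0)), (np.int64(155), np.int64(0)), (np.int64(160), np.int64(0)), (np.int64(165), np.int64(0)), (np.int64(170), np.int64(0)), (np.int64(175), np.int64(0)), (np.int64(180), np.int64(0)), (np.int64(185), np.int64(0)), (np.int64(190), np.int64(0)), (np.int64(195), np.int64(0)), (np.int64(200), np.int64(0)), (np.int64(205), np.int64(4)), (np.int64(210), np.int64(12)), (np.int64(215), np.int64(12)), (np.int64(220), np.int64(12)), (np.int64(225), np.int64(16)), (np.int64(230), np.int64(10)), (np.int64(235), np.int64(16)), (np.int64(240), np.int64(15)), (np.int64(245), np.int64(15)), (np.int64(250), np.int64(17))]
side [(np.int64(120), np.int64(0)), (np.int64(125), np.int64(0)), (np.int64(130), np.int64(0)), (np.int64(135), np.int64(0)), (np.int64(140), np.int64(0)), (np.int64(145), np.int64(0)), (np.int64(150), np.int64(0)), (np.int64(155), np.int64(0)), (np.int64(160), np.int64(0))
[... 387 characters left out ...]
64(13)), (np.int64(230), np.int64(16)), (np.int64(235), np.int64(13)), (np.int64(240), np.int64(15)), (np.int64(245), np.int64(13)), (np.int64(250), np.int64(15))]
[(np.int64(120), np.int64(0)), (np.int64(130), np.int64(0)), (np.int64(140), np.int64(88)), (np.int64(150), np.int64(573)), (np.int64(160), np.int64(659)), (np.int64(170), np.int64(96)), (np.int64(180), np.int64(0)), (np.int64(190), np.int64(162)), (np.int64(200), np.int64(330)), (np.int64(210), np.int64(397)), (np.int64(220), np.int64(467)), (np.int64(230), np.int64(572)), (np.int64(240), np.int64(574)), (np.int64(250), np.int64(548)), (np.int64(260), np.int64(434)), (np.int64(270), np.int64(176)), (np.int64(280), np.int64(343))]
```

View pics/w3.png

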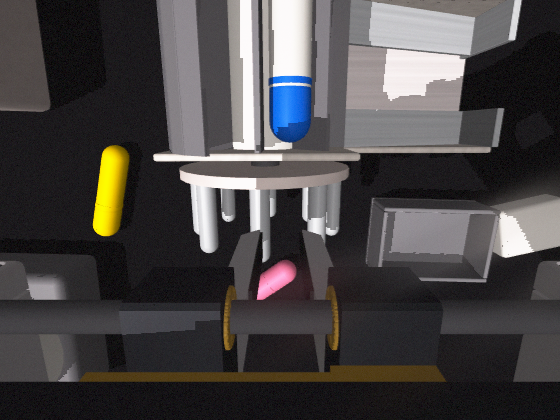

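The wrist view shows the fingertips at (240–330,235), hovering above the peg at (260,220), and the drum hasn't turned. All three cameras put the tips 13 mm above the reported TCP, not 25 mm below it as the interface text says. I'll use the measured offset from here: tips = TCP z + 13, grasp point = TCP z + 32. So the stroke passed over the pegs, and I'll redo it lower.

>>> step_arm(series=[0, 11, 0, 0, 0.76, 0, 11, 0, 0, 0.76, 0, 11, 0, 0, 0.76, 0, 11, 0, 0, 0.76, 0, 11, 0, 0, 0.76, 0, 0, 0, 0, 0.76, 0, 0, -12, 0, 0.76, 0, 0, -12, 0, 0.76, 0, 0, -12, 0, 0.76, 0, 0, -10, 0, 0.76, 0, 0, -10, 0, 0.76, 0, 0, 0, 0, 0.76])

```text
clock: 9.65
eef_pos: [430.1, 364.4, 120.2]
eef_rot: [3.141, 0.001, 0.027]
wrist_force: [-0.2, 0.2, -0.0]
finger_gap: 22.8
finger_force: 0.0
```

>>> step_arm(series=[0, -4.3, 0, 0, 0.76, 0, -3.7, 3.4, 0, 0.76, 0, -4, 3.1, 0, 0.76, 0, -4.3, 2.7, 0, 0.76, 0, -4.5, 2.4, 0, 0.76, 0, -4.7, 1.9, 0, 0.76, 0, -4.8, 1.5, 0, 0.76, 0, -4.9, 1.1, 0, 0.76, 0, -5, 0.7, 0, 0.76, 0, -5.1, 0.2, 0, 0.76, 0, -5.1, -0.2, 0, 0.76, 0, -5, -0.7, 0, 0.76, 0, 0, 0, 0, 0.76])

```text
clock: 11.28
eef_pos: [430.3, 308.5, 136.9]
eef_rot: [3.141, 0.001, 0.026]
wrist_force: [-0.9, -0.1, -0.3]
finger_gap: 22.3
finger_force: 0.0
```

```bash
python3 - <<'E'
from h import *
tubes('scene','s2'); p,d,i,P=tubes('side','sd2'); 
a=P[(d>0)]; g=a[(a[:,0]>402)&(a[:,0]<418)&(a[:,1]>240)&(a[:,1]<400)&(a[:,2]>60)&(a[:,2]<180)]
h,e=np.histogram(g[:,1],bins=np.arange(240,400,6)); print([(int(q),int(k),round(g[(g[:,1]>=q)&(g[:,1]<q+6),2].max(initial=0))) for q,k in zip(e,h)])
E
```

```text
scene cap 93 [386. 235.] mean [507.6 342.2 164.3] zmax 173.4
scene cap 20 [350. 235.] mean [522.7 255.  127.6] zmax 146.0
scene cap 9 [209. 244.] mean [688.  -79.6   1. ] zmax 3.6
side cap 105 [214. 242.] mean [500.8 342.  160.7] zmax 164.8
[(240, 0, 0), (246, 0, 0), (252, 0, 0), (258, 3, 100), (264, 16, 102), (270, 23, 145), (276, 18, 145), (282, 7, 141), (288, 11, 65), (294, 4, 63), (300, 0, 0), (306, 6, 167), (312, 24, 168), (318, 11, 165), (324, 3, 165), (330, 1, 171), (336, 0, 0), (342, 0, 0), (348, 3, 156), (354, 22, 159), (360, 16, 157), (366, 13, 77), (372, 32, 121), (378, 26, 123), (384, 15, 120), (390, 0, 0)]
```

>>> step_arm(series=[0, -4.9, -1.1, 0, 0.76, 0, 0, 0, 0, 0.76, 0, -4.8, -1.5, 0, 0.76, 0, 0, 0, 0, 0.76, 0, 0, 0, 0, 0.76, 0, 0, 0, 0, 0.76, 0, 0, 0, 0, 0.76])

```text
clock: 12.25
eef_pos: [430.3, 299.4, 134.4]
eef_rot: [3.141, 0.0, 0.027]
wrist_force: [-0.9, 0.3, 0.1]
finger_gap: 22.5
finger_force: 0.0
```

```bash
python3 - <<'E'
from h import *
tubes('scene','s3'); tubes('side','sd3'); 
E
```

```text
scene cap 115 [384. 234.] mean [506.3 335.  163.5] zmax 170.0
scene cap 65 [315. 237.] mean [515.2 142.2  60.8] zmax 67.0
scene cap 9 [209. 244.] mean [ 6.873e+02 -8.070e+01  1.000e-01] zmax 2.8
side cap 126 [216. 241.] mean [502.1 335.  161.1] zmax 167.2
side cap 33 [276. 243.] mean [514.  140.9  60.9] zmax 65.4
side cap 13 [210. 254.] mean [489.4 363.8 142.8] zmax 146.4
```

>>> step_arm(series=[0, 0, 10, 0, 0.76, 0, 0, 15, 0, 0.76, 0, 0, 20, 0, 0.76, 0, 0, 20, 0, 0.76, 0, 0, 20, 0, 0.76, 10, -14, 0, 0, 0.6, 18, -25, 0, 0, 0.4, 18, -25, 0, 0, 0.4, 18, -25, 0, 0, 0.4, 18, -25, 0, 0, 0.4, 18, -25, 0, 0, 0.4, 18, -24, 0, 0, 0.4, 0, 0, 0, 0, 0.4])

```text
clock: 13.98
eef_pos: [549.0, 134.3, 218.7]
eef_rot: [3.141, 0.001, 0.024]
wrist_force: [-0.4, -0.2, 0.2]
finger_gap: 56.7
finger_force: 0.0
```

```bash
python3 - <<'E'
from h import *
s=manip.read_state(); T=s['eef_pos']; print(T,s['finger_gap'])
p,d,i,P=tubes('scene','s4'); a=P[d>0]; p2,d2,i2,P2=tubes('side','sd4'); a=np.vstack([a,P2[d2>0]])
g=a[(abs(a[:,0]-T[0])<30)&(abs(a[:,1]-T[1])<90)&(a[:,2]>190)]
for lo in range(190,380,10):
    q=g[(g[:,2]>=lo)&(g[:,2]<lo+10)]
    if len(q): print(lo,len(q),q.min(0).round(),q.max(0).round())
E
```

```text
[549.01681551 134.26894761 218.68570531] 56.7268093602289
scene cap 113 [384. 234.] mean [506.1 334.9 163.4] zmax 169.5
scene cap 114 [315. 237.] mean [515.9 141.5  58.5] zmax 66.7
scene cap 9 [209. 244.] mean [688.3 -79.2   1.3] zmax 3.1
side cap 125 [216. 241.] mean [501.6 335.1 161.3] zmax 166.7
side cap 82 [274. 243.] mean [519.1 140.5  57.1] zmax 64.9
side cap 12 [210. 254.] mean [489.7 363.5 142.9] zmax 146.0
220 1 [542. 105. 230.] [542. 105. 230.]
230 60 [536.  96. 231.] [558. 175. 240.]
240 115 [534.  92. 240.] [559. 178. 250.]
250 120 [535.  94. 250.] [560. 177. 260.]
260 129 [535.  93. 260.] [560. 177. 270.]
270 130 [533.  92. 270.] [560. 178. 280.]
280 131 [535.  91. 280.] [560. 178. 290.]
290 133 [534.  93. 290.] [561. 179. 300.]
300 140 [535.  91. 300.] [561. 178. 310.]
310 124 [534.  91. 310.] [561. 178. 320.]
320 78 [521.  64. 320.] [570. 216. 330.]
330 233 [520.  58. 330.] [579. 219. 340.]
340 432 [519.  57. 340.] [579. 219. 350.]
350 382 [519.  57. 350.] [579. 224. 360.]
360 429 [519.  47. 360.] [579. 224. 370.]
370 990 [519.  45. 370.] [579. 224. 380.]
```

>>> step_arm(series=[-1, 2, -24, 0.002, 0.4, 0, 0, -26, 0, 0.4, 0, 0, -26, 0, 0.4, 0, 0, -26, 0, 0.4, 0, 0, -26, 0, 0.4, 0, 0, -24, 0, 0.4, 0, 0, -20, 0, 0.4, 0, 0, -15, 0, 0.4, 0, 0, -10, 0, 0.4, 0, 0, -4, 0, 0.4, 0, 0, 0, 0, 0.8, 0, 0, 0, 0, 0.8, 0, 0, 0, 0, 0.8, 0, 0, 0, 0, 0.8, 0, 0, 0, 0, 0.8, 0, 0, 0, 0, 0.8], squeeze=40)

```text
clock: 16.08
eef_pos: [547.6, 138.5, 18.9]
eef_rot: [-3.142, -0.001, 0.029]
wrist_force: [-0.8, -0.9, 4.7]
finger_gap: 27.1
finger_force: 40.0
```

>>> step_arm(series=[0, 0, 8, 0, 0.8, 0, 0, 20, 0, 0.8, 0, 0, 25, 0, 0.8, 0, 0, 25, 0, 0.8, 0, 0, 25, 0, 0.8, 0, 0, 28, 0, 0.8, -1, -13, 0, -0.015, 0.8, -1, -27, 0, -0.015, 0.8, -1, -27, 0, -0.015, 0.8, -1, -27, 0, -0.015, 0.8, -1, -27, 0, -0.015, 0.8, -1, -27, 0, -0.015, 0.8, 0, -27, 0, -0.015, 0.8, 0, -27, 0, -0.015, 0.8, 0, -27, 0, -0.015, 0.8, 0, -27, 0, -0.015, 0.8, 0, -10, 0, 0, 0.8, 0, 0, 0, 0, 0.8])

```text
clock: 18.32
eef_pos: [541.0, -127.7, 148.9]
eef_rot: [-3.141, 0.001, -0.122]
wrist_force: [0.5, 0.6, -1.3]
finger_gap: 26.8
finger_force: 40.0
```

```bash
python3 - <<'E'
from h import *
s=manip.read_state(); print(s['eef_pos'],s['eef_rot'],s['finger_gap'],s['finger_force'])
p,d,i,P=tubes('scene','s5'); p,d,i,P=tubes('wrist','w5')
E
```

```text
[ 540.95327767 -127.72194742  148.8627226 ] [-3.14128357e+00  9.94916866e-04 -1.22057321e-01] 26.77534433263872 39.99919295310974
scene cap 78 [251. 156.] mean [ 508.2 -115.5  187.3] zmax 197.2
scene cap 114 [384. 234.] mean [506.8 335.4 163.9] zmax 170.3
scene cap 9 [209. 244.] mean [688.  -79.7   0.9] zmax 2.7
wrist cap 659 [280. 291.] mean [ 525.2 -125.1  192. ] zmax 196.5
wrist cap 245 [280. 337.] mean [ 496.4 -121.9  191.3] zmax 196.2
```

View pics/w5.png

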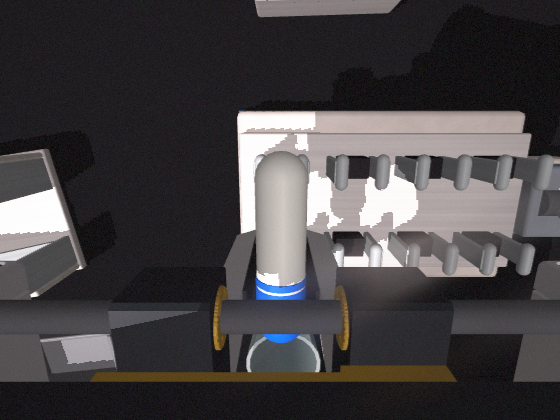

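The wrist view shows the tube held straight, from (281,152) to (281,340), over the first clip pair. I'll check that it is centred lengthwise.

```bash
python3 - <<'E'
from h import *
i=manip.camera_info('wrist'); z=np.load('w5.npz'); P=pts(z['d'],i)
print(ray(281,153,182,i))
m=(z['d']>0)&(abs(P[...,1]+127)<25)&(P[...,2]>172)&(P[...,2]<200); q=P[m]; print(q[:,0].min(),q[:,0].max())
print(np.polyfit(q[:,0],q[:,1],1), q.mean(0))
E
```

```text
[ 597.05508961 -134.20440377  182.        ]
491.72786161973926 598.3030166449586
[ -0.10502243 -70.44826877] [ 557.37432338 -128.98507679  191.48833121]
```

>>> step_arm(series=[0, 0, -20, 0, 0.8, 0, 0, -20, 0, 0.8, 0, 0, -15, 0, 0.8, 0, 0, -7, 0, 0.8, 0, 0, -4, 0, 0.8, 0, 0, -4, 0, 0.8, 0, 0, -4, 0, 0.8, 0, 0, -4, 0, 0.8, 0, 0, -4, 0, 0.8, 0, 0, -4, 0, 0.8, 0, 0, -3, 0, 0.8, 0, 0, 0, 0, 0.8])

```text
clock: 19.92
eef_pos: [541.2, -127.4, 60.3]
eef_rot: [-3.141, 0.001, -0.121]
wrist_force: [-0.1, -0.2, -1.1]
finger_gap: 26.9
finger_force: 40.0
```

```bash
python3 - <<'E'
from h import *
s=manip.read_state(); print(s['eef_pos'],s['finger_gap'],s['wrist_force'])
p,d,i,P=tubes('scene','s6'); p,d,i,P=tubes('wrist','w6')
m=(d>0)&(P[...,0]>560)&(P[...,0]<610)&(abs(P[...,1]+130)<20)&(P[...,2]>80); q=P[m]; print('white end top z',np.percentile(q[:,2],[50,90,99]),q[:,0].max())
E
```

```text
[ 541.21378757 -127.44136848   60.27148124] 26.873065058896085 [-0.06706926 -0.15557165 -1.09325359]
scene cap 34 [250. 184.] mean [ 512.2 -117.6  102.4] zmax 109.7
scene cap 114 [384. 234.] mean [506.4 335.2 163.5] zmax 169.9
scene cap 9 [209. 244.] mean [ 6.874e+02 -8.060e+01  2.000e-01] zmax 2.5
wrist cap 603 [281. 291.] mean [ 524.9 -126.   102.7] zmax 107.4
wrist cap 248 [281. 337.] mean [ 494.5 -122.3  100. ] zmax 106.8
white end top z [194.56831649 210.96729455 212.88718679] 598.3050061016279
```

>>> step_arm(series=[0, 0, 0, 0, 0.52, 0, 0, 0, 0, 0.52, 0, 0, 0, 0, 0.52, 0, 0, 15, 0, 0.52, 0, 0, 25, 0, 0.52, 0, 0, 25, 0, 0.52, 0, 0, 25, 0, 0.52, 0, 0, 30, 0, 0.6, -7, 15, 0, 0.012, 0.7, -7, 30, 0, 0.012, 0.76, -7, 30, 0, 0.012, 0.76, -7, 30, 0, 0.012, 0.76, -7, 30, 0, 0.012, 0.76, -7, 30, 0, 0.012, 0.76, -7, 30, 0, 0.012, 0.76, -7, 30, 0, 0.012, 0.76, -7, 30, 0, 0.012, 0.76, -7, 30, 0, 0.012, 0.76, -7, 30, 0, 0.012, 0.76, -7, 30, 0, 0.016, 0.76])

```text
clock: 22.52
eef_pos: [456.2, 218.7, 180.2]
eef_rot: [3.141, 0.001, 0.028]
wrist_force: [-0.2, 0.2, 0.0]
finger_gap: 22.3
finger_force: 0.0
```

>>> step_arm(series=[-7, 30, 0, 0, 0.76, -7, 30, 0, 0, 0.76, -7, 30, 0, 0, 0.76, -6, 30, 0, 0, 0.76, 0, 10, 0, 0, 0.76, 0, 0, 0, 0, 0.76])

```text
clock: 23.28
eef_pos: [430.0, 347.4, 180.2]
eef_rot: [3.141, 0.001, 0.028]
wrist_force: [-0.6, -0.1, -0.6]
finger_gap: 22.8
finger_force: 0.0
```

```bash
cat >> h.py <<'E'
def pegs(P,d):
    a=P[d>0]; g=a[(a[:,0]>402)&(a[:,0]<418)&(a[:,1]>245)&(a[:,1]<400)&(a[:,2]>120)&(a[:,2]<180)]
    t=np.degrees(np.arctan2(g[:,2]-105,323.5-g[:,1])); r=np.hypot(g[:,2]-105,323.5-g[:,1]); t=t[(r>48)&(r<72)]
    b=np.exp(1j*np.radians(t*8)); print('drum angle mod 45:',(-np.degrees(np.angle(b.mean()))/8)%45, abs(b.mean()).round(2), len(t))
E
python3 - <<'E'
from h import *
s=manip.read_state(); print(s['clock'],s['eef_pos'],s['eef_rot'],s['finger_gap'])
p,d,i,P=tubes('scene','s7'); pegs(P,d); p,d,i,P=tubes('side','sd7'); pegs(P,d)
E
```

```text
23.275 [430.03689168 347.43910312 180.20830812] [3.14114439e+00 5.12599063e-04 2.76932388e-02] 22.801089966933784
scene cap 54 [249. 184.] mean [ 516.4 -118.2  102.4] zmax 111.8
scene cap 102 [383. 234.] mean [508.5 335.6 164.1] zmax 169.6
scene cap 9 [209. 244.] mean [688.  -79.7   0.9] zmax 2.9
drum angle mod 45: 20.309123202787863 0.83 59
side cap 59 [345. 201.] mean [ 503.5 -122.7   97.2] zmax 108.1
side cap 71 [214. 240.] mean [508.3 337.3 161.7] zmax 166.9
side cap 13 [210. 254.] mean [489.4 363.8 142.8] zmax 146.3
drum angle mod 45: 18.786063308019347 0.88 157
```

>>> step_arm(series=[0, 0, -12, 0, 0.76, 0, 0, -14, 0, 0.76, 0, 0, -13, 0, 0.76, 0, 0, -8.5, 0, 0.76, 0, -4.3, 0, 0, 0.76, 0, -4.7, 1.9, 0, 0.76, 0, -4.8, 1.5, 0, 0.76, 0, -4.9, 1.1, 0, 0.76, 0, -5, 0.7, 0, 0.76, 0, -5.1, 0.2, 0, 0.76, 0, -5.1, -0.2, 0, 0.76, 0, -5, -0.7, 0, 0.76, 0, -4.9, -1.1, 0, 0.76, 0, -4.8, -1.5, 0, 0.76, 0, 0, 0, 0, 0.76, 0, 0, 0, 0, 0.76, 0, 0, 0, 0, 0.76])

```text
clock: 25.5
eef_pos: [430.3, 298.8, 134.8]
eef_rot: [3.141, 0.0, 0.027]
wrist_force: [-0.3, -0.0, -0.4]
finger_gap: 22.6
finger_force: 0.0
```

```bash
python3 - <<'E'
from h import *
p,d,i,P=tubes('scene','s8'); pegs(P,d); p,d,i,P=tubes('side','sd8'); pegs(P,d)
E
```

```text
scene cap 54 [249. 184.] mean [ 516.2 -118.4  102.3] zmax 111.0
scene cap 14 [364. 230.] mean [515.7 289.  155.9] zmax 167.6
scene cap 112 [383. 234.] mean [509.7 334.3 164.1] zmax 169.7
scene cap 9 [209. 244.] mean [687.3 -80.8   0. ] zmax 1.8
drum angle mod 45: 23.600650985168514 0.86 42
side cap 56 [345. 201.] mean [ 502.8 -122.6   97.3] zmax 105.6
side cap 124 [216. 240.] mean [504.2 333.5 161.2] zmax 167.0
drum angle mod 45: 19.821762506028325 0.85 155
```

>>> step_arm(series=[0, 0, 15, 0, 0.76, 0, 0, 15, 0, 0.76, 0, 0, 15.4, 0, 0.76, 0, 12, 0, 0, 0.76, 0, 18.6, 0, 0, 0.76, 0, 18, 0, 0, 0.76, 0, 0, 0, 0, 0.76, 0, 0, -12, 0, 0.76, 0, 0, -14, 0, 0.76, 0, 0, -13, 0, 0.76, 0, 0, -8.5, 0, 0.76, 0, 0, 0, 0, 0.76])

```text
clock: 27.1
eef_pos: [430.2, 347.3, 132.2]
eef_rot: [3.141, 0.001, 0.027]
wrist_force: [-0.2, -0.2, 0.9]
finger_gap: 22.7
finger_force: 0.0
```

>>> step_arm(series=[0, -4.3, 0, 0, 0.76, 0, -4.7, 1.9, 0, 0.76, 0, -4.8, 1.5, 0, 0.76, 0, -4.9, 1.1, 0, 0.76, 0, -5, 0.7, 0, 0.76, 0, -5.1, 0.2, 0, 0.76, 0, -5.1, -0.2, 0, 0.76, 0, -5, -0.7, 0, 0.76, 0, -4.9, -1.1, 0, 0.76, 0, -4.8, -1.5, 0, 0.76, 0, 0, 0, 0, 0.76, 0, 0, 0, 0, 0.76, 0, 0, 0, 0, 0.76, 0, 0, 0, 0, 0.76])

```text
clock: 28.85
eef_pos: [430.3, 298.9, 134.7]
eef_rot: [3.141, 0.0, 0.027]
wrist_force: [-0.4, -0.2, 0.0]
finger_gap: 22.7
finger_force: 0.0
```

```bash
python3 - <<'E'
from h import *
p,d,i,P=tubes('scene','s9'); pegs(P,d); p,d,i,P=tubes('side','sd9'); pegs(P,d)
E
```

```text
scene cap 54 [249. 184.] mean [ 516.4 -118.2  102.5] zmax 109.3
scene cap 16 [364. 230.] mean [517.7 289.5 156.5] zmax 168.2
scene cap 64 [317. 236.] mean [510.8 142.3  61.3] zmax 69.1
scene cap 9 [209. 244.] mean [688.  -79.6   1. ] zmax 2.4
drum angle mod 45: 23.61278243141769 0.78 40
side cap 56 [345. 201.] mean [ 502.9 -122.6   97.2] zmax 107.3
side cap 26 [276. 243.] mean [511.5 141.3  61.1] zmax 64.5
drum angle mod 45: 19.590953395334253 0.86 158
```

>>> step_arm(series=[0, 0, 10, 0, 0.76, 0, 0, 20, 0, 0.76, 0, 0, 25, 0, 0.76, 0, 0, 25, 0, 0.76, 12, -16, 0, 0, 0.6, 18, -25, 0, 0, 0.4, 18, -25, 0, 0, 0.4, 18, -25, 0, 0, 0.4, 18, -25, 0, 0, 0.4, 18, -25, 0, 0, 0.4, 15, -20, 0, 0, 0.4, 0, 0, 0, 0, 0.4, 0, 0, -25, 0, 0.4, 0, 0, -30, 0, 0.4, 0, 0, -30, 0, 0.4, 0, 0, -30, 0, 0.4, 0, 0, -30, 0, 0.4, 0, 0, -20, 0, 0.4, 0, 0, -15, 0, 0.4, 0, 0, -10, 0, 0.4])

```text
clock: 31.45
eef_pos: [547.3, 138.4, 24.5]
eef_rot: [-3.141, -0.0, 0.027]
wrist_force: [0.2, 0.9, 0.9]
finger_gap: 56.4
finger_force: 0.0
```

>>> step_arm(series=[0, 0, -6, 0, 0.4, 0, 0, 0, 0, 0.8, 0, 0, 0, 0, 0.8, 0, 0, 0, 0, 0.8, 0, 0, 0, 0, 0.8, 0, 0, 0, 0, 0.8])

```text
clock: 32.2
eef_pos: [547.6, 137.9, 19.1]
eef_rot: [-3.142, -0.001, 0.027]
wrist_force: [-1.5, -1.3, 3.8]
finger_gap: 27.2
finger_force: 40.0
```

>>> step_arm(series=[0, 0, 8, 0, 0.8, 0, 0, 20, 0, 0.8, 0, 0, 25, 0, 0.8, 0, 0, 25, 0, 0.8, 0, 0, 25, 0, 0.8, 0, 0, 28, 0, 0.8, -1, -15, 0, -0.015, 0.8, -1, -28, 0, -0.015, 0.8, -1, -28, 0, -0.015, 0.8, -1, -28, 0, -0.015, 0.8, -1, -28, 0, -0.015, 0.8, -1, -28, 0, -0.015, 0.8, -1, -28, 0, -0.015, 0.8, -1, -28, 0, -0.015, 0.8, -1, -28, 0, -0.015, 0.8, -1, -28, 0, -0.014, 0.8, -1, -28, 0, 0, 0.8, -1, -28, 0, 0, 0.8, -1, -5, 0, 0, 0.8, 0, 0, 0, 0, 0.8])

```text
clock: 34.7
eef_pos: [533.8, -190.1, 149.0]
eef_rot: [-3.141, 0.001, -0.123]
wrist_force: [0.9, 0.1, -0.6]
finger_gap: 27.0
finger_force: 40.0
```

```bash
cat >> h.py <<'E'
def held(name):
    s=manip.read_state(); T=s['eef_pos']; print(s['clock'],T,s['eef_rot'][2],s['finger_gap'],s['finger_force'])
    p,d,i,P=tubes('wrist',name); zc=T[2]+32
    m=(d>0)&(abs(P[...,1]-T[1]-(P[...,0]-T[0])*-.12)<20)&(P[...,2]>zc-3)&(P[...,2]<zc+18)&(abs(P[...,0]-T[0])<80); q=P[m]
    print('x span',q[:,0].min(),q[:,0].max(),'fit',np.polyfit(q[:,0]-T[0],q[:,1],1),'top z',np.percentile(q[:,2],95))
E
python3 - <<'E'
from h import *
held('w10'); tubes('scene','s10')
E
```

```text
34.7 [ 533.83157879 -190.06903361  149.01610808] -0.12310694862105076 26.997309350108353 39.99978482723236
wrist cap 151 [205. 233.] mean [ 527.8 -127.9  103.9] zmax 108.4
wrist cap 778 [205. 251.] mean [ 512.3 -125.3  104.3] zmax 108.0
wrist cap 323 [278. 295.] mean [ 515.8 -186.8  192. ] zmax 195.9
wrist cap 525 [280. 340.] mean [ 488.4 -184.7  192.8] zmax 196.4
x span 479.4985642755259 586.10143829763 fit [-1.10145583e-01 -1.90495455e+02] top z 194.99857484293406
scene cap 89 [239. 148.] mean [ 498.8 -176.8  188. ] zmax 197.1
scene cap 54 [249. 184.] mean [ 516.4 -118.3  102.4] zmax 110.7
scene cap 16 [364. 230.] mean [518.5 290.1 157.1] zmax 169.4
scene cap 9 [209. 244.] mean [688.  -79.7   0.9] zmax 2.5
```

>>> step_arm(series=[2, 0.9, -20, 0, 0.8, 0, 0, -20, 0, 0.8, 0, 0, -15, 0, 0.8, 0, 0, -7, 0, 0.8, 0, 0, -4, 0, 0.8, 0, 0, -4, 0, 0.8, 0, 0, -4, 0, 0.8, 0, 0, -4, 0, 0.8, 0, 0, -4, 0, 0.8, 0, 0, -4, 0, 0.8, 0, 0, -3, 0, 0.8, 0, 0, 0, 0, 0.8])

```text
clock: 36.3
eef_pos: [536.2, -189.2, 60.5]
eef_rot: [-3.141, 0.0, -0.122]
wrist_force: [-0.4, -0.8, -1.0]
finger_gap: 27.0
finger_force: 40.0
```

```bash
python3 - <<'E'
from h import *
held('w11')
E
```

```text
36.3 [ 536.22715845 -189.18873244   60.4999673 ] -0.12229420116183798 27.022018205644976 39.99988675117493
wrist cap 320 [278. 295.] mean [ 518.2 -186.   103.6] zmax 107.8
wrist cap 501 [281. 341.] mean [ 489.7 -183.9  103.2] zmax 107.7
x span 482.49696806379865 588.4640937417832 fit [-1.03703408e-01 -1.89587763e+02] top z 108.45602709360475
```

>>> step_arm(series=[0, 0, 0, 0, 0.52, 0, 0, 0, 0, 0.52, 0, 0, 0, 0, 0.52, 0, 0, 15, 0, 0.52, 0, 0, 25, 0, 0.52, 0, 0, 25, 0, 0.52, 0, 0, 25, 0, 0.52, 0, 0, 30, 0, 0.6, -6, 15, 0, 0.012, 0.7, -6, 30, 0, 0.012, 0.76, -6, 30, 0, 0.012, 0.76, -6, 30, 0, 0.012, 0.76, -6, 30, 0, 0.012, 0.76, -6, 30, 0, 0.012, 0.76, -6, 30, 0, 0.012, 0.76, -6, 30, 0, 0.012, 0.76, -6, 30, 0, 0.012, 0.76, -6, 30, 0, 0.012, 0.76, -6, 30, 0, 0.012, 0.76, -6, 30, 0, 0.018, 0.76])

```text
clock: 38.85
eef_pos: [463.3, 157.0, 180.4]
eef_rot: [3.142, 0.001, 0.029]
wrist_force: [0.4, -0.7, -0.0]
finger_gap: 22.4
finger_force: 0.0
```

>>> step_arm(series=[-6, 30, 0, 0, 0.76, -6, 30, 0, 0, 0.76, -6, 30, 0, 0, 0.76, -6, 30, 0, 0, 0.76, -6, 30, 0, 0, 0.76, -4, 30, 0, 0, 0.76, 0, 11.6, 0, 0, 0.76, 0, 0, 0, 0, 0.76])

```text
clock: 39.85
eef_pos: [430.0, 347.4, 180.4]
eef_rot: [3.141, 0.001, 0.029]
wrist_force: [0.1, -0.5, -1.0]
finger_gap: 22.6
finger_force: 0.0
```

```bash
python3 - <<'E'
from h import *
p,d,i,P=tubes('scene','s12'); pegs(P,d); p,d,i,P=tubes('side','sd12'); pegs(P,d)
cv2.imwrite('pics/s12c.png',cv2.resize(np.load('s12.npz')['p'][130:300,170:430],None,fx=3,fy=3))
E
```

```text
scene cap 46 [238. 175.] mean [ 506.3 -180.1  102.7] zmax 109.1
scene cap 54 [249. 184.] mean [ 516.3 -118.3  102.4] zmax 110.9
scene cap 16 [364. 230.] mean [518.  289.7 156.7] zmax 169.6
scene cap 9 [209. 244.] mean [688.1 -79.5   1.1] zmax 3.6
drum angle mod 45: 22.209286442336687 0.84 57
side cap 58 [361. 196.] mean [ 492.6 -183.2   97.3] zmax 106.5
side cap 58 [345. 201.] mean [ 504.  -123.2   97.2] zmax 106.0
drum angle mod 45: 19.810782952015046 0.89 149
```

View pics/s12c.png

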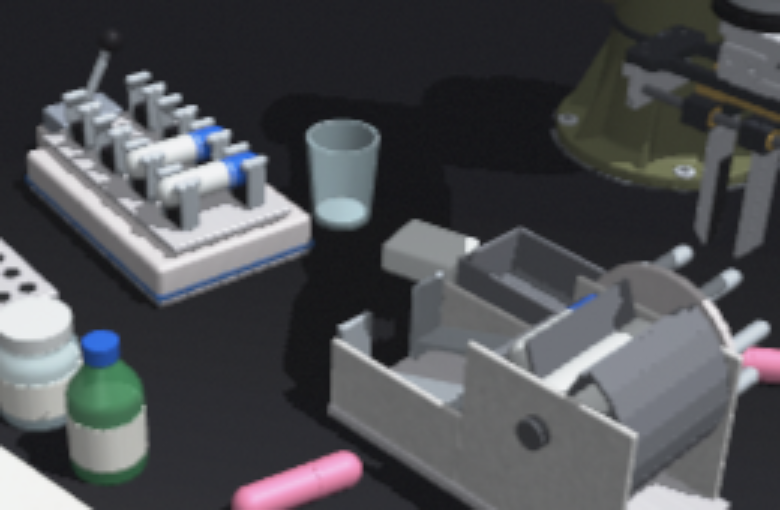

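The crop shows two tubes seated in the clips, at (180,145) and (210,175). The trough is empty, and the last tube is in the drum with its cap at (583,302). Same stroke again, on the next peg.

>>> step_arm(series=[0, 0, -12, 0, 0.76, 0, 0, -14, 0, 0.76, 0, 0, -13, 0, 0.76, 0, 0, -8.5, 0, 0.76, 0, -4.3, 0, 0, 0.76, 0, -4.7, 1.9, 0, 0.76, 0, -4.8, 1.5, 0, 0.76, 0, -4.9, 1.1, 0, 0.76, 0, -5, 0.7, 0, 0.76, 0, -5.1, 0.2, 0, 0.76, 0, -5.1, -0.2, 0, 0.76, 0, -5, -0.7, 0, 0.76, 0, -4.9, -1.1, 0, 0.76, 0, -4.8, -1.5, 0, 0.76, 0, 0, 0, 0, 0.76, 0, 0, 0, 0, 0.76, 0, 0, 0, 0, 0.76, 0, 0, 0, 0, 0.76])

```text
clock: 42.2
eef_pos: [430.3, 298.7, 135.0]
eef_rot: [3.141, 0.0, 0.028]
wrist_force: [-0.3, 0.1, -0.2]
finger_gap: 22.6
finger_force: 0.0
```

```bash
python3 - <<'E'
from h import *
p,d,i,P=tubes('scene','s13'); pegs(P,d); p,d,i,P=tubes('side','sd13'); pegs(P,d)
E
```

```text
scene cap 48 [238. 175.] mean [ 506.6 -179.3  103. ] zmax 110.3
scene cap 54 [249. 184.] mean [ 516.1 -118.6  102.2] zmax 108.0
scene cap 66 [316. 236.] mean [513.6 141.5  61. ] zmax 68.3
scene cap 9 [209. 244.] mean [ 6.873e+02 -8.070e+01  1.000e-01] zmax 2.5
drum angle mod 45: 23.87309482896798 0.83 39
side cap 57 [361. 196.] mean [ 492.2 -182.6   97.5] zmax 105.7
side cap 55 [345. 201.] mean [ 502.5 -122.    97.5] zmax 106.7
side cap 31 [276. 243.] mean [513.9 140.4  60.3] zmax 65.1
drum angle mod 45: 19.81935265522907 0.83 163
```

>>> step_arm(series=[0, 0, 10, 0, 0.76, 0, 0, 20, 0, 0.76, 0, 0, 25, 0, 0.76, 0, 0, 25, 0, 0.76, 12, -16, 0, 0, 0.6, 18, -25, 0, 0, 0.4, 18, -25, 0, 0, 0.4, 18, -25, 0, 0, 0.4, 18, -25, 0, 0, 0.4, 18, -25, 0, 0, 0.4, 15, -20, 0, 0, 0.4, 0, 0, 0, 0, 0.4, 0, 0, -25, 0, 0.4, 0, 0, -30, 0, 0.4, 0, 0, -30, 0, 0.4, 0, 0, -30, 0, 0.4, 0, 0, -30, 0, 0.4, 0, 0, -20, 0, 0.4, 0, 0, -15, 0, 0.4, 0, 0, -10, 0, 0.4])

```text
clock: 44.8
eef_pos: [547.3, 138.2, 24.9]
eef_rot: [-3.142, -0.0, 0.028]
wrist_force: [0.7, 0.8, 0.3]
finger_gap: 56.6
finger_force: 0.0
```

>>> step_arm(series=[0, 0, -6, 0, 0.4, 0, 0, 0, 0, 0.8, 0, 0, 0, 0, 0.8, 0, 0, 0, 0, 0.8, 0, 0, 0, 0, 0.8, 0, 0, 0, 0, 0.8])

```text
clock: 45.55
eef_pos: [547.6, 137.8, 19.5]
eef_rot: [-3.142, -0.001, 0.028]
wrist_force: [-0.3, -1.2, 3.8]
finger_gap: 26.9
finger_force: 40.0
```

>>> step_arm(series=[0, 0, 8, 0, 0.8, 0, 0, 20, 0, 0.8, 0, 0, 25, 0, 0.8, 0, 0, 25, 0, 0.8, 0, 0, 25, 0, 0.8, 0, 0, 27, 0, 0.8, -1, -15, 0, -0.015, 0.8, -1, -28, 0, -0.015, 0.8, -1, -28, 0, -0.015, 0.8, -1, -28, 0, -0.015, 0.8, -2, -28, 0, -0.015, 0.8, -2, -28, 0, -0.015, 0.8, -2, -28, 0, -0.015, 0.8, -2, -28, 0, -0.015, 0.8, -2, -28, 0, -0.015, 0.8, -2, -28, 0, -0.014, 0.8, -1, -28, 0, 0, 0.8, -1, -28, 0, 0, 0.8, -1, -28, 0, 0, 0.8, -1, -28, 0, 0, 0.8])

```text
clock: 48.05
eef_pos: [526.3, -242.6, 147.8]
eef_rot: [-3.141, 0.002, -0.122]
wrist_force: [-0.7, 0.4, -0.2]
finger_gap: 26.7
finger_force: 40.0
```

>>> step_arm(series=[0, -9, 0, 0, 0.8, 0, 0, 0, 0, 0.8])

```text
clock: 48.3
eef_pos: [526.9, -250.3, 148.4]
eef_rot: [-3.141, 0.001, -0.122]
wrist_force: [-0.5, 0.9, 0.0]
finger_gap: 27.0
finger_force: 40.0
```

```bash
python3 - <<'E'
from h import *
held('w14'); tubes('scene','s14')
E
```

```text
48.3 [ 526.89309828 -250.2735475   148.42056659] -0.12224086329586115 27.044737171623222 39.99938428401947
wrist cap 993 [132. 251.] mean [ 513.1 -126.3  104.3] zmax 107.8
wrist cap 157 [205. 236.] mean [ 518.1 -188.3  104.2] zmax 107.8
wrist cap 673 [206. 253.] mean [ 503.8 -186.6  104.6] zmax 107.6
wrist cap 478 [278. 293.] mean [ 510.  -247.4  190.9] zmax 195.3
wrist cap 341 [280. 338.] mean [ 482.2 -245.   191.7] zmax 194.6
x span 475.48858499007144 581.8156008440604 fit [-1.09991579e-01 -2.50723303e+02] top z 193.90706259323923
scene cap 75 [228. 141.] mean [ 493.2 -237.4  187.1] zmax 197.5
scene cap 47 [238. 175.] mean [ 506.6 -179.5  103.1] zmax 110.2
scene cap 53 [249. 184.] mean [ 516.5 -118.   102.7] zmax 109.9
scene cap 9 [209. 244.] mean [687.3 -80.8   0. ] zmax 1.4
```

>>> step_arm(series=[0, 0, -20, 0, 0.8, 0, 0, -20, 0, 0.8, 0, 0, -15, 0, 0.8, 0, 0, -7, 0, 0.8, 0, 0, -4, 0, 0.8, 0, 0, -4, 0, 0.8, 0, 0, -4, 0, 0.8, 0, 0, -4, 0, 0.8, 0, 0, -4, 0, 0.8, 0, 0, -4, 0, 0.8, 0, 0, -2, 0, 0.8, 0, 0, 0, 0, 0.8])

```text
clock: 49.9
eef_pos: [527.1, -250.3, 60.8]
eef_rot: [-3.142, 0.001, -0.121]
wrist_force: [-1.6, -1.9, -0.8]
finger_gap: 27.0
finger_force: 40.0
```

```bash
python3 - <<'E'
from h import *
held('w15')
E
```

```text
49.9 [ 527.09943295 -250.25830345   60.84902618] -0.12133646833693268 27.015504425851542 39.999085664749146
wrist cap 559 [ 58. 292.] mean [ 524.9 -129.8  103.2] zmax 107.3
wrist cap 334 [279. 291.] mean [ 511.6 -248.   104. ] zmax 107.5
wrist cap 128 [278. 297.] mean [ 506.8 -246.7  101.9] zmax 106.5
wrist cap 247 [ 62. 338.] mean [ 497.1 -124.2  103.6] zmax 106.7
wrist cap 329 [281. 338.] mean [ 482.1 -245.2  103.8] zmax 107.2
x span 475.3095248762575 581.9950377812452 fit [-1.03632360e-01 -2.50750541e+02] top z 108.46671916396159
```

>>> step_arm(series=[0, 0, 0, 0, 0.52, 0, 0, 0, 0, 0.52, 0, 0, 0, 0, 0.52, 0, 0, 15, 0, 0.52, 0, 0, 20, 0, 0.52, 0, 0, 20, 0, 0.52, 0, 0, 20, 0, 0.52, 0, 0, 25, 0, 0.6, -16, -21, 0, 0, 0.8, -16, -21, 0, 0, 1, -16, -21, 0, 0, 1, -16, -21, 0, 0, 1, -16, -21, 0, 0, 1, -17, -22, 0, 0, 1, 0, 0, 0, 0, 1, 0, 0, 0, 0, 1], squeeze=10)

```text
clock: 51.95
eef_pos: [430.8, -376.8, 161.8]
eef_rot: [3.141, -0.001, -0.121]
wrist_force: [0.5, 0.7, -0.5]
finger_gap: 0.3
finger_force: 0.0
```

```bash
cat >> h.py <<'E'
def ball(P,d,p):
    g=p.max(-1); m=(d>0)&(P[...,2]>85)&(P[...,2]<150)&(P[...,1]<-355)&(P[...,1]>-420)&(P[...,0]>440)&(P[...,0]<580); q=P[m]
    if len(q): t=q[q[:,2]>q[:,2].max()-15]; print('lever pts',len(q),'top',t.mean(0).round(1),q[:,2].max())
E
python3 - <<'E'
from h import *
p,d,i,P=tubes('scene','s16'); ball(P,d,p); p,d,i,P=tubes('side','sd16'); ball(P,d,p); p,d,i,P=tubes('wrist','w16'); ball(P,d,p)
E
```

```text
scene cap 43 [226. 167.] mean [ 501.  -240.9  103.4] zmax 110.2
scene cap 47 [238. 175.] mean [ 506.8 -179.3  103.3] zmax 110.4
scene cap 54 [249. 184.] mean [ 516.6 -117.9  102.7] zmax 110.8
scene cap 9 [209. 244.] mean [ 6.868e+02 -8.150e+01 -6.000e-01] zmax 2.9
lever pts 88 top [ 473.7 -377.4  131.2] 138.47368280668604
side cap 45 [375. 191.] mean [ 487.5 -245.2   97.4] zmax 105.6
side cap 50 [361. 196.] mean [ 491.4 -182.2   97.7] zmax 104.8
side cap 48 [345. 201.] mean [ 502.  -121.4   99. ] zmax 106.7
wrist cap 158 [110. 133.] mean [ 511.3 -251.8  104.3] zmax 107.9
wrist cap 173 [ 32. 134.] mean [ 517.7 -191.   104.4] zmax 107.9
wrist cap 961 [ 35. 159.] mean [ 498.7 -186.9  104.4] zmax 108.1
wrist cap 1037 [112. 157.] mean [ 492.5 -248.2  104.3] zmax 107.9
lever pts 1157 top [ 472.  -382.2  131. ] 136.76108284515823
```

View pics/w16.png

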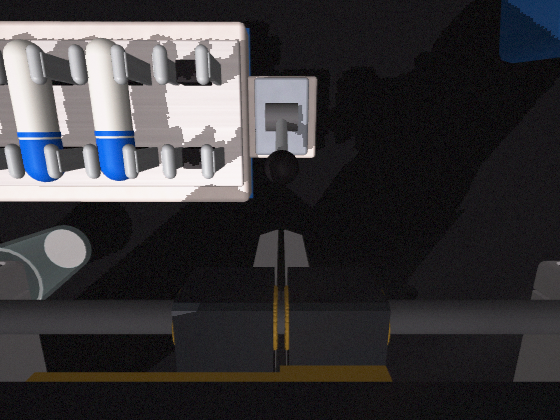

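The wrist view shows tubes snapped in at (40,110) and (115,110), the lever ball at (281,166), and the closed fingers lined up behind it at (281,250). Now push the lever.

>>> step_arm(series=[0, 0, -15, 0, 1, 0, 0, -20, 0, 1, 0, 0, -20, 0, 1, 0, 0, -12, 0, 1, 0, 0, 0, 0, 1, 6, -0.7, 0, 0, 1, 6, -0.7, 0, 0, 1, 6, -0.7, 0, 0, 1, 6, -0.7, 0, 1, 6, -0.7, 0, 0, 1, 6, -0.7, 0, 0, 1, 6, -0.7, 0, 0, 1, 6, -0.7, 0, 0, 1, 6, -0.7, 0, 0, 1, 6, -0.7, 0, 0, 1, 6, -0.7, 0, 0, 1, 6, -0.7, 0, 0, 1, 6, -0.7, 0, 0, 1, 6, -0.7, 0, 0, 1])

```text
validation failed for argument at $.se...
```

```bash
python3 - <<'E'
from h import *
print(manip.read_state()['wrist_force'])
p,d,i=cam('scene'); ball(pts(d,i),d,p); p,d,i=cam('wrist'); ball(pts(d,i),d,p)
E
```

```text
[ 0.13242912 -0.31735421 -0.17189323]
lever pts 88 top [ 474.3 -377.4  131.5] 139.64496061302282
lever pts 1163 top [ 471.9 -382.2  131. ] 136.3946979467976
```

One row was a number short, so the call was refused whole. I'll resend it.

>>> step_arm(series=[0, 0, -15, 0, 1, 0, 0, -20, 0, 1, 0, 0, -20, 0, 1, 0, 0, -12, 0, 1, 0, 0, 0, 0, 1, 6, -0.7, 0, 0, 1, 6, -0.7, 0, 0, 1, 6, -0.7, 0, 0, 1, 6, -0.7, 0, 0, 1, 6, -0.7, 0, 0, 1, 6, -0.7, 0, 0, 1, 6, -0.7, 0, 0, 1, 6, -0.7, 0, 0, 1, 6, -0.7, 0, 0, 1, 6, -0.7, 0, 0, 1, 6, -0.7, 0, 0, 1, 6, -0.7, 0, 0, 1, 6, -0.7, 0, 0, 1, 6, -0.7, 0, 0, 1])

```text
clock: 54.58
eef_pos: [514.7, -387.0, 94.0]
eef_rot: [-3.141, 0.0, -0.121]
wrist_force: [-0.5, 0.2, -1.1]
finger_gap: 0.6
finger_force: 0.5
```

```bash
python3 - <<'E'
from h import *
print(manip.read_state()['wrist_force'])
p,d,i=cam('scene'); ball(pts(d,i),d,p); p,d,i=cam('wrist'); ball(pts(d,i),d,p); cv2.imwrite('pics/w17.png',p)
E
```

```text
[-0.46470088  0.22609821 -1.08942359]
lever pts 172 top [ 523.5 -383.3  141.4] 149.75065814671837
lever pts 2741 top [ 533.  -389.7  139.4] 149.9844178272216
```

View pics/w17.png

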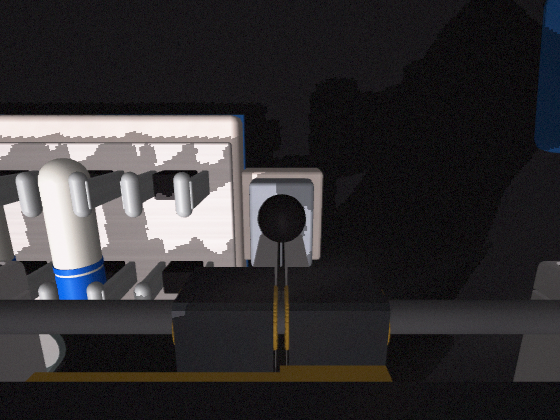

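The ball is at (281,218), pushed well over. I'll compute the lever angle from the ball pixel.

```bash
python3 - <<'E'
from h import *
i=manip.camera_info('wrist')
for z in (120,125,130):
    X=ray(281,218,z,i); mx=(X[:2]-[509.7,-386.8])@[.9926,-.1212]; print(X,mx,np.hypot(mx,z-52),np.arctan2(mx,z-52)+.5)
E
```

```text
[ 534.40839384 -389.91160299  120.        ] 24.902678005193764 72.41645787961713 0.8510473489593388
[ 535.86271002 -390.08422478  125.        ] 26.367154006112614 77.61589276934242 0.8466120925868545
[ 537.3170262  -390.25684657  130.        ] 27.831630007031464 82.81666274879889 0.8427338234348976
```

>>> step_arm(series=[4, -0.5, 0, 0, 1, 4, -0.5, 0, 0, 1, 0, 0, 0, 0, 1, 0, 0, 0, 0, 1])

```text
clock: 55.18
eef_pos: [522.5, -388.0, 94.2]
eef_rot: [3.142, -0.0, -0.121]
wrist_force: [-0.1, -0.0, 0.4]
finger_gap: 0.6
finger_force: 0.0
```

>>> step_arm(series=[-10, 1.2, 0, 0, 1, -15, 1.8, 0, 0, 1, -20, 2.4, 0, 0, 1, -25, 3, 0, 0, 1, 0, 0, 20, 0, 1, 0, 0, 30, 0, 1, 0, 0, 30, 0, 1, 0, 0, 30, 0, 1, 0, 0, 0, 0, 1])

```text
clock: 56.3
eef_pos: [452.5, -380.1, 206.3]
eef_rot: [3.139, -0.003, -0.121]
wrist_force: [0.0, 0.4, -0.5]
finger_gap: 0.5
finger_force: 0.0
```

```bash
python3 - <<'E'
from h import *
p,d,i,P=tubes('wrist','w18'); ball(P,d,p)
m=(d>0)&(P[...,2]>110)&(P[...,2]<145)&(abs(P[...,1]+390)<20)&(P[...,0]>500)&(P[...,0]<570); v,u=np.nonzero(m); print(u.mean(),v.mean(),len(u))
X=ray(u.mean(),v.mean(),122,i); mx=(X[:2]-[509.7,-386.8])@[.9926,-.1212]; print(X,mx,np.arctan2(mx,70)+.5)
tubes('scene','s18'); print(manip.read_state()['clock'],manip.read_state()['eef_pos'])
cv2.imwrite('pics/s18c.png',cv2.resize(np.load('s18.npz')['p'][110:300,130:330],None,fx=3,fy=3))
E
```

```text
wrist cap 92 [ 10. 155.] mean [ 527.2 -133.1  103.9] zmax 108.3
wrist cap 104 [136. 156.] mean [ 511.4 -251.   104.4] zmax 107.3
wrist cap 107 [ 72. 158.] mean [ 517.8 -190.7  104.4] zmax 108.0
wrist cap 596 [ 10. 175.] mean [ 508.6 -127.2  104.5] zmax 108.2
wrist cap 704 [138. 176.] mean [ 492.6 -248.   104.3] zmax 108.8
wrist cap 685 [ 73. 177.] mean [ 499.1 -186.8  104.4] zmax 107.9
lever pts 913 top [ 544.  -391.   132.3] 137.7595986067816
279.73290322580647 98.57935483870968 775
[ 544.93960861 -391.15942725  122.        ] 35.507198089006025 0.9694273427873481
scene cap 42 [226. 167.] mean [ 500.6 -241.3  103.3] zmax 110.9
scene cap 47 [238. 175.] mean [ 506.2 -180.   102.8] zmax 109.8
scene cap 53 [249. 184.] mean [ 516.3 -118.4  102.2] zmax 108.6
scene cap 9 [209. 244.] mean [688.2 -79.4   1.2] zmax 5.3
56.4 [ 451.85931987 -379.39547173  203.41723887]
```

View pics/s18c.png

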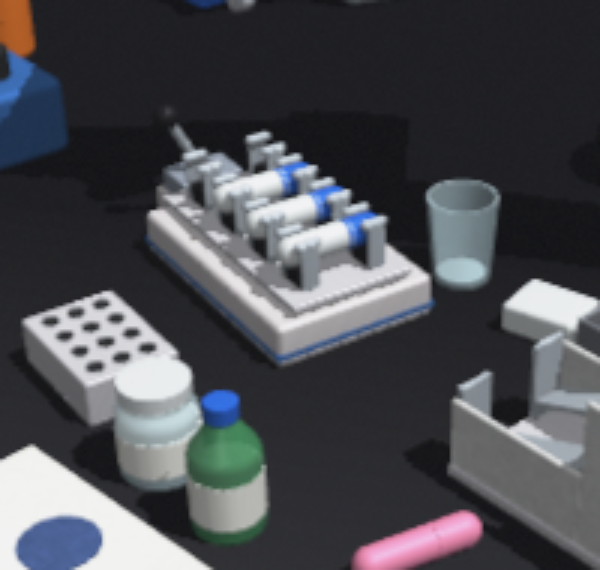

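The crop shows three tubes level in the clips at (265,185), (300,215) and (330,240). The lever ball at (168,115) is thrown, about 0.97 rad. The arm is clear, so I'm handing in.

```bash
python3 -c "
from cell import manip
print(manip.sign_off())"
```

```text
the job is handed in; nothing more can be done
None
```

I handed the job in at about 56 s: the three tubes that were in the drum (1, 3 and 4; tube 2's pocket came out empty) look fully seated in clips 1, 2 and 3, and the lever is over at about 0.97 rad; sign-off returned no verdict.

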